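# Load the leaf drilling jig and lock it with its pin

## Task

Get the drilling jig ready for the drill press: swing its leaf up and well back, lay the tenoned blank flat in the nest with its tenon in the narrow gap, and shut the leaf fully down again. Then lock the leaf by pushing the steel lock pin through both clevis ears and the leaf's lug until its square handle is against the ear, and let go. Leave the other tools and offcuts where they lie.

Things in the scene. Friction and masses are not known exactly. Their poses are not given: they have to be found in the camera images.
- jig: Fixed plywood drilling jig on the bench, base 18 mm thick, about 190 mm (x) by 172 mm (y). Origin: underside of the base, below the middle of the nest; z up. Its -x side, with the clevis and the leaf's handle, faces the near edge of the bench; the leaf's hinge axis runs along y at x = +66, z = 51 mm. Beech fences with sloped lead-ins, tops at z = 38 mm, form the nest.
- nest (a point): Middle of the nest's floor (18 mm above the bench), axes as the jig. The blank's origin belongs here, its y along the jig's y; play 1.5 mm each way across, 2.5 mm along. At the +y end cheeks leave a 28 mm gap for the tenon only: the other way round the blank stands proud and the leaf cannot shut. The fences are open from y = -49 to +16 mm, front and back, for the fingers.
- nest_tenon (a point): Where the middle of the tenon's end face belongs when the blank is seated: 67.5 mm along the jig's +y from the nest point, 14 mm above the nest floor.
- bore (a point): Middle of the lock bore (jig x = -75, y = 0, z = 51 mm), axes as the jig: the bore runs along y, 17 mm wide, through two steel ears and the leaf's lug between them. Ears: 13 to 25 mm to either side of this point, 26 mm wide in x, from the base up to z = 69 mm. The pin may go in from either side; on the +y (left) side there is more room.
- leaf (a joint): Angle of the grey metal leaf in rad: 0 = shut (level, on its stop), 1.57 = upright, 1.92 = end stop. Starts shut. Let go, it stays put from about 1.1 rad up and sinks shut by its own weight below about 1.0; 2 to 3 N at the handle lifts it. Plate 8 mm thick, at hinge height; at its front a lug 20 mm thick with a 17 mm hole enters the 26 mm gap between the ears and lines up only when shut.
- leaf_grip (a point): Grip point on the leaf's handle, the bar past the lug on the leaf's front edge: 184 mm from the hinge axis (jig x = -118, z = 51 mm when shut). Bar 20 mm wide along y, 14 mm thick, from 29 mm nearer the hinge to 23 mm beyond. Axes turn with the leaf (x to the hinge, y along the hinge). Pinched across y from above it pivots between the fingers at any leaf angle.
- blank: Loose dark wooden rail blank lying flat on the bench: body 45 mm (x) by 100 mm (y) by 28 mm high, with a tenon 24 mm wide, 14 mm thick and 35 mm long on the middle of its +y end; 135 mm long in all. Origin: underside, centre of the 135 mm; the body's middle is at y = -17.5 mm. About 0.12 kg. May lie the wrong way round.
- tenon_end (a point): Middle of the tenon's end face, 67.5 mm from the blank's origin along its +y, 14 mm above its underside.
- lock_pin: Loose steel lock pin lying on the bench, about 0.32 kg: a square handle 24 x 24 mm, 70 mm long (x = -70 to 0), then a round shank 14 mm thick and 78 mm long towards +x, its last 16 mm tapering to a 7 mm nose. Origin: underside of the handle at the shoulder where the shank begins; the shank's axis is 12 mm above. It balances 17 mm behind the shoulder.
- pin_mid (a point): Point on the shank's axis 25 mm ahead of the handle's shoulder; it lies in the middle of the bore when the pin is fully home, from either side. x along the pin towards the nose.
- press_knob (a point): Obstacle, to keep clear of: the knob of the drill press's feed handle nearest the jig. The drill press, 0.54 m high, stands behind the middle of the bench; its head, table and base reach from here to the left and forward to about 0.50 m from the robot, so cross the bench in front of it, nearer the robot.
- dowel_1: Bystander: plain wooden dowel, 20 mm thick, 120 mm long along its y; origin underside centre.
- chuck_key: Bystander: steel T-shaped chuck key, 50 x 75 x 15 mm; origin underside centre.
- offcut_c: Bystander: plain wooden offcut without a tenon, 60 x 140 (y) x 18 mm; origin underside centre.
- block_plane: Bystander: small block plane, 46 x 155 (y) x 56 mm, right of the jig; origin underside centre.

How it is judged (in metres and radians):
On the way, in this order (a step that is already met when the one before it is completed fails the run):
1. the leaf is swung well open (more than 1.4 rad) (value of joint leaf above 1.4 rad), for 0.2 s.
2. the blank lies seated in the nest, tenon in its gap, with the leaf still open (distance between blank and nest below 0.006 m and distance between tenon_end and nest_tenon below 0.007 m and value of joint leaf above 1.2 rad), for 0.2 s.
3. the leaf is shut over the seated blank, before the pin goes in (distance between blank and nest below 0.006 m and distance between tenon_end and nest_tenon below 0.007 m and value of joint leaf below 0.025 rad), for 0.2 s.
At the end, for the whole second after the job is handed in: Leaf shut (under 0.025 rad); blank seated the right way round (origin within 6 mm, tenon end within 7 mm of their places in the nest); lock pin fully home through ears and lug (pin_mid within 7 mm of the bore's middle, within 0.15 rad of its axis) and at rest (all of step 3 and distance between pin_mid and bore below 0.007 m and angle between the x axis of pin_mid and the y axis of bore, either way round below 0.15 rad and linear speed of lock_pin below 0.02 m/s); the robot touches nothing.
It fails at once if a bystander (dowel, chuck key, offcut or block plane) is moved more than 30 mm (distance of any of dowel_1, chuck_key, offcut_c, block_plane from where it was at the start of the episode above 0.03 m).
It also fails if it takes over 72 s, if anything falls off the work surface, if the arm or the gripper's body presses on something with over 40 N, if the wrist force passes 120 N, or if a joint passes its speed limit or range.

## Robot

A 7-joint arm with a two-finger parallel gripper is mounted at the origin on a cart in front of the work surface, level with it; the furniture and walls round the work are solid. World frame = base frame: x ahead of the robot, y to its left, z up, the work surface at z = 0. Lengths are in mm, angles in rad, forces in N, time in s.
With the tool pointing down it reaches from about 400 to 900 mm from the base axis. Payload 5.5 kg.
Tool frame: the origin (TCP) lies midway between the tips of the shut fingers; the grasp point (between the pads) lies 19 mm behind it; z points along the fingers, y is the direction in which the jaws open and shut (so a half turn about z gives the same grasp; the last joint's range is limited). The gripper opens to 92 mm and grips with 3 to 60 N. Pads are 19 mm wide; open, the fingers measure 130 mm over their backs; the gripper's body (75 mm by 190 mm) begins 47 mm behind the grasp point.
Start: joints at [-0.891, 0.501, -0.427, 1.55, 0.221, 1.138, -0.21], TCP at [263.107, 594.369, 226.729] pointing down, gripper open.
Joint ranges: [-2.88, 2.88], [-0.31, 2.03], [-1.54, 1.56], [0.2, 2.42], [-1.41, 4.55], [0.19, 2.02], [-2.57, 2.57]. Speed limits (rad/s): [2.57, 2.57, 3.14, 3.14, 3.14, 3.14, 3.14].

## Interface

Orientations are given as a 3x3 rotation matrix whose columns are the frame's x, y, z axes.
In Python, from workcell import bot gives the robot as it stands. The module is installed in compiled form; this text tells all that it offers.
- The arm moves only by the shell command python3 -m inch 'ROWS'. ROWS is a JSON object of lists of equal length, an entry for each row: "offset": the shift along the tool's x, y, z in m, a list of three; "rot": the turn, a rotation vector about the tool's x, y, z in rad, a list of three; "grip": the opening, from -1 (shut) to 1 (fully open). In form: {"offset": [[dx, dy, dz], ...], "rot": [[rx, ry, rz], ...], "grip": [grip, ...]}. A call has 1 to 12 rows; each row shifts and turns the pose as measured when the row begins, along the tool's axes as they then stand; what a row does not reach is not made up. A row lasts 1/10 s, in which the tool goes at most 50 mm and 8.59 degrees, less where a joint would pass 70% of its speed; a pose out of reach is approached as far as the arm can. A call is refused whole if a number of a shift passes 0.05 or a number of a turn 0.15, either way. A call with a gripper value outside its range is refused whole. The fingers move at their own pace and stop on an object; the grip force is fixed at half the most. Time passes only in rows, so rows that do not move let the fingers close. It gives the time, the measured TCP pose, the force and the opening at its end, in the units of the state.
- bot.sense(): the state, without advancing time (a new reading comes with each control period).
- bot.snapshot(name): name is "scene" or "top" or "wrist"; returns (picture, depth): 400x640x3 uint8, red, green, blue; 400x640 float32, mm along the optical axis (not along the pixel's ray), 0 where there is no reading.
- bot.calibration(name): a dict with "fx", "fy", "cx", "cy" (pixels), "world_from_camera" (4x4, takes a point from camera to world coordinates). Camera axes: x right, y up, looking along -z (the intrinsics and any distortion apply to the point x, -y, -z); pixel columns grow to the right and rows downward; lengths in mm; the calibration is good to about 2 mm. A picture is of the moment at which its call begins: read the wrist's pose just before it. calibration takes no time and is no camera call; for the wrist camera it gives the pose at the moment of the call.
- bot.hand_in(): hands the job in, once; it reports no verdict.
Trained networks look in the newest picture that a camera, given by its name, has taken for a name from the list of things; names that differ only in an ending like _2 or _b are one class to them, and where a whole thing is asked for, a point or a joint stands for the part that bears it (a point fixed in the world has none). Each returns a list of dicts, best first, with "conf" (0 to 1); they miss things now and then, are a little off and sometimes report something else, mostly with a low value. They report only what shows in the picture. A call takes as long as a camera call.
- bot.recognise(camera, thing): "location" ([column, row] in pixels, amid what is visible of it).
- bot.pinpoint(camera, thing): "location" ([column, row] in pixels: a listed point, or the origin of a listed thing).
The state is a dict: "time": time; "joint_pos": joint angles; "joint_vel": joint speeds; "joint_efforts": joint torques, N m; "tcp_pos": TCP position; "eef_rot": TCP orientation; "contact_force": force on the tool from outside, world axes, zero at the start; "moment": the same for the moment, N m; "grip_width": finger opening in mm.
Only numpy, scipy, OpenCV 4.12 (cv2) and the standard library are available. Lean on these libraries where they do the work, as an engineer would, in place of code of your own. Each camera call takes 0.05 s, during which the arm holds its last target. There are 200 camera calls.

## Working session

There is one attempt and no reset: what is moved stays moved. The work goes in short steps, Python scripts to look and compute and a shell command to move; the robot and the scene stay as the last step left them, time stands still between calls to the robot, and variables do not carry over. Pictures are saved under pics/ and viewed, about 8 in all and at most 12, crops included, and the job is handed in when it is done.

```bash
mkdir -p pics; cat > h.py <<'E'
import numpy as np, cv2
from workcell import bot
def w(cam,px,d,cal=None):
    c=cal or bot.calibration(cam); u,v=px
    p=np.array([(u-c["cx"])/c["fx"]*d,-(v-c["cy"])/c["fy"]*d,-d,1])
    return (np.array(c["world_from_camera"])@p)[:3]
def onz(cam,px,z,cal=None):
    c=cal or bot.calibration(cam); T=np.array(c["world_from_camera"])
    o=T[:3,3]; r=w(cam,px,1.0,c)-o
    return o+r*(z-o[2])/r[2]
def dep(D,px):
    u,v=[int(round(a)) for a in px]; p=D[max(v-2,0):v+3,max(u-2,0):u+3]; p=p[p>0]
    return float(np.median(p)) if p.size else 0
E
cat > a.py <<'E'
from h import *
for cam in ["top","scene"]:
    c=bot.calibration(cam); im,D=bot.snapshot(cam); cv2.imwrite(f"pics/{cam}1.png",im[:,:,::-1]); np.save(f"{cam}_D.npy",D)
    print(cam,{k:v for k,v in c.items() if k!="world_from_camera"},np.round(c["world_from_camera"],2).tolist())
    for t in ["jig","leaf_grip","blank","tenon_end","lock_pin","pin_mid","bore","nest","press_knob"]:
        for r in bot.pinpoint(cam,t)[:2]:
            d=dep(D,r["location"]); print(t,round(r["conf"],2),np.round(r["location"]),np.round(w(cam,r["location"],d,c)) if d else None)
print(bot.sense())
E
python3 a.py
```

```text
top {'fx': 396.49670800276056, 'fy': 396.49670800276056, 'cx': 315.367431731883, 'cy': 198.93418626099057} [[-0.06, 0.91, -0.41, -137.98], [-1.0, -0.06, 0.01, -108.76], [-0.01, 0.41, 0.91, 1655.48], [0.0, 0.0, 0.0, 1.0]]
jig 0.9 [362. 216.] [ 484. -326.   58.]
leaf_grip 0.95 [351. 232.] [ 415. -275.   57.]
blank 0.63 [219. 231.] [188. 111. 774.]
tenon_end 0.62 [216. 217.] [530. 313.  19.]
lock_pin 0.58 [286. 237.] [422.   5.  13.]
pin_mid 0.7 [287. 241.] [402.   3.  14.]
bore 0.78 [354. 223.] [ 451. -289.   67.]
nest 0.73 [363. 215.] [ 486. -333.   56.]
scene {'fx': 508.1136308940991, 'fy': 508.1136308940991, 'cx': 325.6317029637566, 'cy': 196.58939887852122} [[-0.62, 0.35, -0.7, -684.2], [-0.78, -0.3, 0.55, 800.92], [-0.02, 0.89, 0.46, 988.0], [0.0, 0.0, 0.0, 1.0]]
jig 0.76 [372. 228.] [ 447. -278.   61.]
leaf_grip 0.6 [382. 234.] [ 426. -311.   34.]
leaf_grip 0.34 [434. 213.] [  2. -59. 391.]
blank 0.7 [226. 308.] [433. 316.  25.]
tenon_end 0.79 [212. 294.] [528. 313.  19.]
tenon_end 0.72 [201. 284.] [618. 307.   4.]
lock_pin 0.81 [312. 275.] [422.   6.   7.]
pin_mid 0.83 [316. 271
[... 309 characters left out ...]
8471, -0.21032455]), 'joint_vel': array([-0.00041487,  0.00016452, -0.00022526, -0.00076568,  0.00146014,
       -0.00068455, -0.00072272]), 'joint_efforts': array([ 6.78879587e-04, -5.66455579e+01, -5.81005007e+00, -2.79514772e+01,
       -6.65452983e-02,  2.05170357e-02,  3.23454969e-05]), 'tcp_pos': array([263.10536551, 594.37556609, 226.71634287]), 'eef_rot': array([[-9.14401954e-01,  4.04807443e-01, -1.35781919e-05],
       [ 4.04807442e-01,  9.14401954e-01,  2.42268103e-05],
       [ 2.22231183e-05,  1.66564896e-05, -1.00000000e+00]]), 'contact_force': array([-0.38881845,  0.15122095, -0.82407696]), 'moment': array([0.03568686, 0.021639  , 0.02684139]), 'grip_width': 91.99808021139359}
```

```bash
python3 - <<'E'
import cv2
a=cv2.imread("pics/top1.png");cv2.imwrite("pics/top1c.png",cv2.resize(a[170:290,180:420],None,fx=3.3,fy=3.3,interpolation=cv2.INTER_CUBIC))
E
```

```text
(no output)
```

View pics/top1c.png

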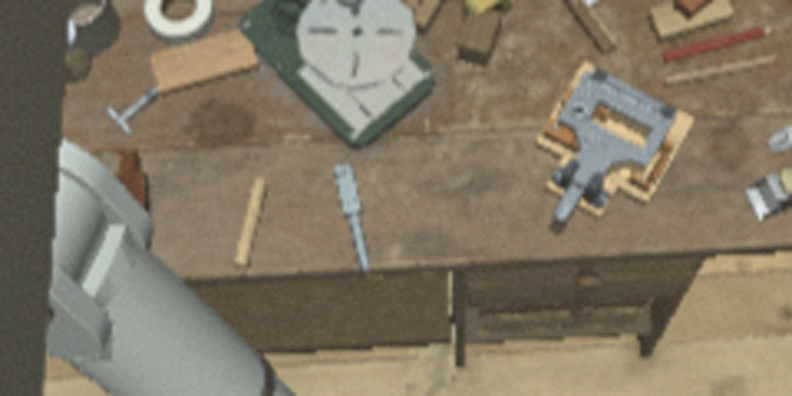

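View pics/scene1.png

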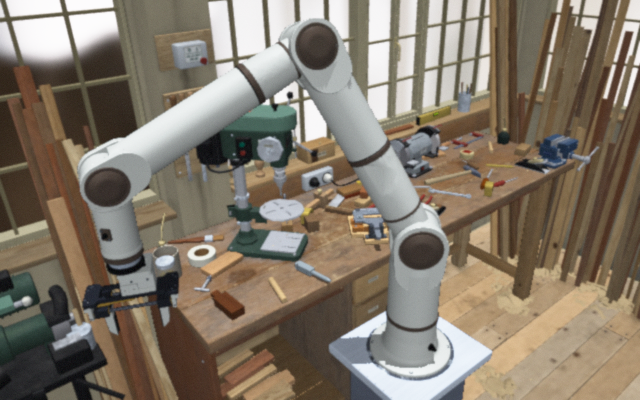

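Top view (crop, 3.3×, offset 180,170): the jig is at about (620,140) with its handle end at (570,215), so jig x is yawed about −25°. The pin is at (350,215) with its nose toward the robot. The blank is half hidden at (130,180), tenon away from the robot. The dowel lies between pin and blank. The scene view agrees (blank 228,303; pin 312,272).

```bash
cat >> h.py <<'E'
def off(targets,R=None,p=None):
    s=bot.sense(); R=np.array(s["eef_rot"]) if R is None else R; p=s["tcp_pos"] if p is None else p
    for t in targets:
        print("->",t,np.round(R.T@(np.array(t)-p)/1000,4)); p=np.array(t)
def look(name,things,cam="wrist",save=True):
    c=bot.calibration(cam); im,D=bot.snapshot(cam)
    cv2.imwrite(f"pics/{name}.png",im[:,:,::-1]); np.savez(f"{name}.npz",D=D,**{k:np.array(v) for k,v in c.items()})
    for t in things:
        for r in bot.pinpoint(cam,t)[:2]:
            d=dep(D,r["location"]); print(t,round(r["conf"],2),np.round(r["location"]),np.round(w(cam,r["location"],d,c),1) if d else None)
    return c,im,D
E
python3 - <<'E'
from h import *
c,im,D=look("w0",["blank","tenon_end"])
print(np.round(c["world_from_camera"],2))
off([[400,230,270],[400,0,270],[385,-230,300]])
E
```

```text
[[ 4.0000e-01 -8.8000e-01 -2.5000e-01  1.9541e+02]
 [ 9.1000e-01  3.9000e-01  1.1000e-01  6.2375e+02]
 [-0.0000e+00 -2.7000e-01  9.6000e-01  3.8461e+02]
 [ 0.0000e+00  0.0000e+00  0.0000e+00  1.0000e+00]]
-> [400, 230, 270] [-0.2727 -0.2778 -0.0433]
-> [400, 0, 270] [-0.0931 -0.2103 -0.    ]
-> [385, -230, 300] [-0.0794 -0.2164 -0.03  ]
```

```bash
python3 -m inch '{"offset":[[-0.027,-0.028,-0.008],[-0.027,-0.028,-0.008],[-0.027,-0.028,-0.008],[-0.027,-0.028,-0.008],[-0.027,-0.028,-0.006],[-0.027,-0.028,-0.004],[-0.027,-0.028,-0.004],[-0.027,-0.028,-0.004],[-0.027,-0.028,-0.004],[-0.027,-0.028,-0.004]],"rot":[[0,0,0],[0,0,0],[0,0,0],[0,0,0],[0,0,0],[0,0,0],[0,0,0],[0,0,0],[0,0,0],[0,0,0]],"grip":[1,1,1,1,1,1,1,1,1,1]}'
python3 - <<'E'
from h import *
c,im,D=look("w1",["blank","tenon_end","lock_pin","pin_mid"])
off([[400,0,280],[385,-210,310]])
print(bot.sense()["joint_pos"])
E
```

```text
time: 2.15
tcp_pos: [398.0, 222.1, 285.2]
eef_rot: [[-0.919, 0.394, -0.001], [0.394, 0.919, 0.005], [0.002, 0.004, -1.0]]
contact_force: [-0.7, 0.2, -0.1]
grip_width: 91.6
blank 0.94 [388. 189.] [463.6 295.2  27.3]
tenon_end 0.68 [410. 233.] [534.9 301.3  21.1]
lock_pin 0.59 [181. 245.] [429.1   7.4  18.3]
pin_mid 0.84 [172. 233.] [409.7   3.7  16.2]
-> [400, 0, 280] [-0.0908 -0.2051  0.0038]
-> [385, -210, 310] [-0.0689 -0.1988 -0.031 ]
[-0.30310631  0.06940001 -0.27755597  1.9479951   0.01568259  1.12528816
  0.57871473]
```

```bash
python3 -m inch '{"offset":[[-0.018,-0.041,0],[-0.018,-0.041,0],[-0.018,-0.041,0],[-0.018,-0.041,0],[-0.017,-0.041,0],[-0.016,-0.041,-0.006],[-0.016,-0.041,-0.006],[-0.016,-0.041,-0.006],[-0.016,-0.041,-0.006],[-0.013,-0.035,-0.006],[0,0,0]],"rot":[[0,0,0],[0,0,0],[0,0,0],[0,0,0],[0,0,0],[0,0,0],[0,0,0],[0,0,0],[0,0,0],[0,0,0],[0,0,0]],"grip":[1,1,1,1,1,1,1,1,1,1,1]}'
python3 - <<'E'
from h import *
c,im,D=look("w2",["jig","leaf_grip","bore","nest","press_knob"])
print(bot.sense()["joint_pos"])
E
```

```text
time: 3.5
tcp_pos: [402.1, -208.5, 312.2]
eef_rot: [[-0.936, 0.353, 0.002], [0.353, 0.936, 0.007], [0.001, 0.008, -1.0]]
contact_force: [-0.1, 0.1, 0.7]
grip_width: 92.0
jig 0.77 [259. 252.] [ 486.4 -322.2   55. ]
jig 0.17 [302. 274.] [ 371.6 -202.3  391.4]
leaf_grip 0.6 [271. 189.] [ 411.4 -272.3   57.7]
bore 0.81 [261. 219.] [ 441.1 -297.7   66.8]
nest 0.96 [255. 258.] [ 493.1 -330.3   55. ]
press_knob 0.32 [258. 257.] [ 493.8 -325.7   55.2]
[ 0.18513658  0.02421583  0.23472628  1.93348856 -0.01646106  1.18938998
  1.6437676 ]
```

View pics/w2.png

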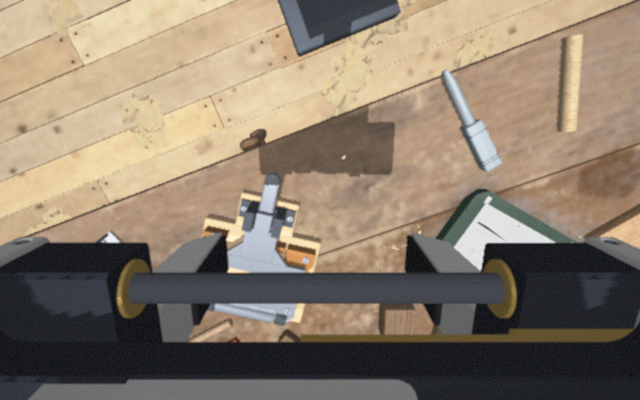

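```bash
cat > jigfit.py <<'E'
from h import *
from scipy.optimize import least_squares
import sys
L={"jig":(0,0,0),"nest":(0,0,18),"leaf_grip":(-118,0,51),"bore":(-75,0,51)}
def fit(obs):
    def res(q):
        c,s=np.cos(q[2]),np.sin(q[2]); r=[]
        for P,l in obs: r+= [q[0]+c*l[0]-s*l[1]-P[0], q[1]+s*l[0]+c*l[1]-P[1]]
        return r
    f=least_squares(res,[490,-330,-.45],loss="soft_l1",f_scale=3); return f.x,np.round(f.fun,1)
if __name__=="__main__":
    allo=[]
    for cam in ["wrist","top","scene"]:
        c=bot.calibration(cam); bot.snapshot(cam); obs=[]
        for t,l in L.items():
            r=bot.pinpoint(cam,t)[:1]
            if r and r[0]["conf"]>.5:
                P=onz(cam,r[0]["location"],l[2],c); obs.append((P,l)); print(cam,t,np.round(P,1))
        print(cam,*fit(obs)); allo+=obs
    x,f=fit(allo); print(x,f); np.save("jig.npy",x)
E
python3 jigfit.py
```

```text
wrist jig [ 507.  -344.2    0. ]
wrist leaf_grip [ 415.4 -271.6   51. ]
wrist bore [ 445.2 -296.4   51. ]
wrist [ 506.50963695 -343.93596816   -0.6680134 ] [-0.5  0.2 -1.5  0.8  2.4 -1.1]
top jig [ 512.1 -350.7    0. ]
top nest [ 516.9 -351.6   18. ]
top leaf_grip [ 398.5 -284.1   51. ]
top bore [ 462.8 -311.9   51. ]
top [ 514.43581927 -351.05163786   -0.58072926] [  2.3  -0.4  -2.4   0.5  17.3  -2.2 -11.1   2. ]
scene jig [ 518.3 -357.5    0. ]
scene nest [ 513.6 -343.4   18. ]
scene leaf_grip [ 414.6 -289.    51. ]
scene bore [ 445.6 -296.1   51. ]
scene [ 514.99986452 -345.66268986   -0.52301037] [ -3.3  11.8   1.4  -2.3  -1.8   2.3   4.4 -12.1]
[ 512.62696576 -347.73501288   -0.57863936] [  5.6  -3.6  -1.5 -11.6   4.6 -10.3   0.5   2.9  -4.2   3.8  15.4   0.9
 -13.    5.2  -5.6   9.8  -1.   -4.4  -0.7   5.8   4.2 -10.6]
```

```bash
cat >> h.py <<'E'
def cloud(name,rows=(0,400)):
    z=np.load(name+".npz"); D=z["D"]; c={k:z[k] for k in z.files}
    v,u=np.mgrid[rows[0]:rows[1],0:640]; d=D[rows[0]:rows[1]].astype(float)
    m=d>0; u,v,d=u[m],v[m],d[m]
    P=np.stack([(u-c["cx"])/c["fx"]*d,-(v-c["cy"])/c["fy"]*d,-d,np.ones_like(d)])
    return (c["world_from_camera"]@P)[:3].T,np.stack([u,v],1)
E
python3 - <<'E'
from h import *
P,uv=cloud("w2",(0,275))
for yaw in [-.55]:
    c,s=np.cos(yaw),np.sin(yaw); R=np.array([[c,-s],[s,c]])
    q=(P[:,:2]-[512,-348])@R   # jig coords
    for nm,lo,hi in [("leaf",44,63),("ears",64,80)]:
        m=(P[:,2]>lo)&(P[:,2]<hi)&(abs(q[:,0])<190)&(abs(q[:,1])<90)
        for x in range(-160,60,8):
            k=m&(q[:,0]>=x)&(q[:,0]<x+8)
            if k.sum()>3:
                y=np.sort(q[k,1]); print(nm,x+4,k.sum(),np.round(np.percentile(y,[2,25,50,75,98]),1),np.round(np.median(P[k,2]),1))
E
```

```text
leaf -148 7 [ 9.6 10.5 11.4 12.3 13.4] 51.2
leaf -140 97 [ 3.   7.1 11.4 15.6 19.8] 57.3
leaf -132 95 [ 1.8  6.3 11.4 16.4 20.8] 57.8
leaf -124 99 [ 1.1  5.8 10.7 15.9 20.4] 57.7
leaf -116 96 [ 0.8  6.1 11.  15.9 20.1] 57.7
leaf -108 93 [ 0.4  4.9  9.8 15.2 19.5] 57.9
leaf -100 91 [ 0.1  4.9  9.8 15.  19.4] 58.0
leaf -92 156 [-15.1  -5.9   9.3  24.   33.3] 57.0
leaf -84 6 [-5.  -4.5 -4.4 13.  32.3] 60.0
leaf -76 7 [-6.1 -5.3 -4.8 -4.8 14.7] 46.8
leaf -68 25 [-5.6 -5.  -4.  18.  32.9] 53.3
leaf -60 98 [-14.2  -5.3   3.9  16.8  27.6] 55.1
leaf -52 181 [-13.9  -4.    7.3  18.3  28.3] 55.1
leaf -44 194 [-17.3  -5.7   6.2  17.8  29. ] 55.1
leaf -36 269 [-26.  -11.4   4.1  20.6  35.3] 55.0
leaf -28 301 [-30.8 -13.9   4.9  24.1  43. ] 54.9
leaf -20 407 [-29.8  -6.5  19.5  44.6  71.6] 54.9
leaf -12 328 [-27.6  -8.7  12.7  33.4  63.4] 55.1
leaf -4 108 [-26.5 -14.1  -2.4   8.3  22.7] 54.9
ears -92 147 [-15.5  -7.1   5.5  17.   32.6] 67.7
ears -84 210 [-15.5  -5.3   8.3  22.5  32.7] 68.1
ears -76 203 [-16.   -5.8   7.8  22.2  32.4] 68.3
ears -68 168 [-16.1  -0.7   9.6  22.5  32. ] 68.0
```

```bash
python3 - <<'E'
from h import *
P,uv=cloud("w2",(0,275))
yaw=-.605; c,s=np.cos(yaw),np.sin(yaw); R=np.array([[c,-s],[s,c]])
o=np.array([512,-348])+np.array([c*0,0])+R@np.array([0,3.3])-0
# keep pivot: old frame y=3.3 at x=0
yo=-.55; o=np.array([512,-348])+np.array([[np.cos(yo),-np.sin(yo)],[np.sin(yo),np.cos(yo)]])@[0,3.3]
q=(P[:,:2]-o)@R
for a,b,lo,hi in [(-145,-125,52,63),(-125,-95,52,63),(-85,-65,64,80),(-55,-40,50,60)]:
    k=(q[:,0]>a)&(q[:,0]<b)&(abs(q[:,1])<40)&(P[:,2]>lo)&(P[:,2]<hi); print(a,b,np.round(np.percentile(q[k,1],[1,99]),1),np.percentile(q[k,1],[1,99]).mean())
h=(abs(q[:,1])<7)&(P[:,2]>52)&(P[:,2]<63)&(q[:,0]<-95); print("handle front",np.percentile(q[h,0],[.5,2]))
for sg in (1,-1):
    e=(P[:,2]>65)&(P[:,2]<75)&(abs(q[:,1]-sg*19)<5)&(abs(q[:,0]+75)<40); print("ear x",np.percentile(q[e,0],[1,50,99]),np.percentile(q[e,2] if 0 else P[e,2],[50]))
print("o",o)
E
```

```text
-145 -125 [-8.9 10.2] 0.6332164919951255
-125 -95 [-9.3 10.5] 0.6314149293938804
-85 -65 [-23.8  25.3] 0.7241897058589633
-55 -40 [-21.9  23.9] 1.0017816290449346
handle front [-144.70498551 -143.62383462]
ear x [-92.32068857 -80.16416866 -66.37333502] [68.97701114]
ear x [-92.23509709 -79.56654105 -66.61657601] [68.94068022]
o [ 513.72486786 -345.18666908]
```

The jig pose from the wrist depth is about (511,−342), yaw −0.604. That puts the handle grip at (414,−275). In the picture the handle is at (272,185), the ears at about (245 and 297,215), and the pin at (470,120). Next I align with the jig and go above the handle.

```bash
python3 -m inch '{"offset":[[0,0,0.03],[0,0,0.03],[-0.024,-0.024,0.03],[-0.024,-0.024,0.03],[0,0,0.03],[0,0,0.02],[0,0,0]],"rot":[[0,0,0.12],[0,0,0.12],[0,0,0],[0,0,0],[0,0,0],[0,0,0],[0,0,0]],"grip":[1,1,0.5,0.2,0.2,0.2,0.2]}'
cat > j.py <<'E'
from h import *
J=np.array([510.8,-342.3,0]); yaw=-.604
RJ=np.array([[np.cos(yaw),-np.sin(yaw),0],[np.sin(yaw),np.cos(yaw),0],[0,0,1]])
def tojig(p): return RJ.T@(np.asarray(p)-J)
def tw(q): return RJ@np.asarray(q,float)+J
def st():
    s=bot.sense(); R=np.array(s["eef_rot"]); print("t",round(s["time"],2),"tcp jig",np.round(tojig(s["tcp_pos"]),1),"tool axes in jig\n",np.round(RJ.T@R,3),"F",np.round(s["contact_force"],1),"w",round(s["grip_width"],1),"q",np.round(s["joint_pos"],2)); return s,R
def rotto(Rt):
    from scipy.spatial.transform import Rotation as Q
    R=np.array(bot.sense()["eef_rot"]); print("rotvec tool",np.round(Q.from_matrix(R.T@Rt).as_rotvec(),3))
E
python3 - <<'E'
from j import *
s,R=st(); off([tw([-118,0,32])]); rotto(RJ@np.diag([-1,1,-1.]))
c,im,D=look("w3",[])
P,uv=cloud("w3",(0,400)); q=(P-J)@RJ
for a in range(-145,80,10):
    k=(q[:,0]>a)&(q[:,0]<a+10)&(abs(q[:,1])<80)&(q[:,2]>50)&(q[:,2]<62)
    if k.sum()>5: print(a,k.sum(),np.round(np.percentile(q[k,1],[1,99]),1),np.median(q[k,2]))
h=(abs(q[:,1])<7)&(q[:,2]>52)&(q[:,2]<63)&(q[:,0]<-95); print("handle front",np.percentile(q[h,0],[.5,2]))
E
```

```text
time: 5.25
tcp_pos: [418.1, -272.9, 137.2]
eef_rot: [[-0.822, 0.57, 0.008], [0.57, 0.822, 0.007], [-0.002, 0.01, -1.0]]
contact_force: [-0.9, 2.1, -0.2]
grip_width: 57.3
t 5.25 tcp jig [-115.6    4.5  137.2] tool axes in jig
 [[-1.     0.002  0.002]
 [ 0.002  1.     0.01 ]
 [-0.002  0.01  -1.   ]] F [-0.9  2.1 -0.2] w 57.3 q [ 0.29  0.33  0.28  2.03 -0.14  0.8   1.62]
-> [ 413.67768709 -275.28316379   32.        ] [ 0.0026 -0.0056  0.1052]
rotvec tool [ 0.01   0.002 -0.002]
-145 187 [-8.5  7.8] 57.00414361789322
-135 354 [-10.2   9. ] 57.799465816884904
-125 337 [-10.    9.1] 57.917525832215944
-115 332 [-9.8  9.1] 57.8112149797887
-105 321 [-10.    9.1] 57.76473791962965
-95 444 [-24.4  24.3] 57.60702224623169
-85 22 [-13.2  12.9] 60.50099968514853
-75 10 [-13.1  12.9] 61.21631406254967
-65 40 [-13.1  12.8] 54.221524612884835
-35 500 [-34.6  35. ] 54.928460548916576
-25 1326 [-52.2  61.9] 54.78507789602327
-15 1522 [-59.2  66.4] 55.0066774558492
-5 698 [-61.4  68.6] 54.978386000830156
handle front [-140.55451212 -139.98586449]
```

```bash
python3 -m inch '{"offset":[[0.001,-0.003,0.03],[0.001,-0.002,0.03],[0,0,0.03],[0,0,0.015],[0,0,0],[0,0,0],[0,0,0],[0,0,0]],"rot":[[0.01,0,0],[0,0,0],[0,0,0],[0,0,0],[0,0,0],[0,0,0],[0,0,0],[0,0,0]],"grip":[0.2,0.2,0.2,0.2,-1,-1,-1,-1]}'
python3 - <<'E'
from j import *
st()
th=np.linspace(0,1.8,15); x=66-184*np.cos(th); z=32+184*np.sin(th)
print(np.round(np.c_[-np.diff(x),-np.diff(z)],1).tolist())
E
```

```text
time: 6.1
tcp_pos: [426.3, -279.8, 42.7]
eef_rot: [[-0.824, 0.566, 0.023], [0.566, 0.824, -0.01], [-0.024, 0.005, -1.0]]
contact_force: [-0.5, -0.7, -0.1]
grip_width: 27.5
t 6.1 tcp jig [-105.     3.4   42.7] tool axes in jig
 [[-1.    -0.002  0.024]
 [-0.002  1.     0.005]
 [-0.024  0.005 -1.   ]] F [-0.5 -0.7 -0.1] w 27.5 q [ 0.34  0.49  0.23  2.07 -0.21  0.58  1.68]
[[-1.5, -23.6], [-4.5, -23.2], [-7.5, -22.4], [-10.3, -21.3], [-12.9, -19.8], [-15.4, -18.0], [-17.5, -15.9], [-19.4, -13.5], [-21.0, -10.9], [-22.2, -8.1], [-23.1, -5.2], [-23.5, -2.2], [-23.6, 0.9], [-23.3, 3.9]]
```

```bash
python3 -m inch '{"offset":[[0.010,-0.003,0.010],[0.002,0,0.002],[0,0,0]],"rot":[[-0.005,0.024,0],[0,0,0],[0,0,0]],"grip":[-0.4,-0.4,-0.4]}'
python3 - <<'E'
from j import *
st(); off([tw([-118,0,32])]);rotto(RJ@np.diag([-1,1,-1.]))
E
```

```text
time: 6.4
tcp_pos: [415.5, -275.9, 31.6]
eef_rot: [[-0.824, 0.566, 0.008], [0.566, 0.824, 0.008], [-0.002, 0.011, -1.0]]
contact_force: [-0.3, -0.1, -0.4]
grip_width: 27.4
t 6.4 tcp jig [-116.2    0.5   31.6] tool axes in jig
 [[-1.    -0.002  0.002]
 [-0.002  1.     0.011]
 [-0.002  0.011 -1.   ]] F [-0.3 -0.1 -0.4] w 27.4 q [ 0.36  0.51  0.22  2.08 -0.22  0.58  1.7 ]
-> [ 413.67768709 -275.28316379   32.        ] [ 0.0018 -0.0005 -0.0005]
rotvec tool [0.011 0.002 0.002]
```

```bash
python3 -m inch '{"offset":[[0,0,0],[0,0,0],[0,0,0],[-0.0015,0,-0.0236],[-0.0045,0,-0.0232],[-0.0075,0,-0.0224],[-0.0103,0,-0.0213],[-0.0129,0,-0.0198],[-0.0154,0,-0.018]],"rot":[[0,0,0],[0,0,0],[0,0,0],[0,0,0],[0,0,0],[0,0,0],[0,0,0],[0,0,0],[0,0,0]],"grip":[-1,-1,-1,-1,-1,-1,-1,-1,-1]}'
cat > leaf.py <<'E'
from j import *
s,R=st(); rotto(RJ@np.diag([-1,1,-1.]))
g=tojig(s["tcp_pos"]-19*R[:,2]); v=np.array([66-g[0],g[2]-51]); th=np.arctan2(v[1],v[0]); print("grasp",np.round(g,1),"r",np.hypot(*v),"theta",th)
import sys
if len(sys.argv)>1:
    n=int(sys.argv[2]); t=np.linspace(th,float(sys.argv[1]),n+1); x=66-184*np.cos(t); z=51+184*np.sin(t); x[0],z[0]=g[0],g[2]
    print("rows (tool xyz mm):",[ (RJ@[a,-g[1]/n,b]@R).round(1).tolist() for a,b in zip(np.diff(x),np.diff(z))])
E
python3 leaf.py 1.85 11
```

```text
time: 7.3
tcp_pos: [456.5, -304.3, 158.5]
eef_rot: [[-0.825, 0.566, 0.002], [0.566, 0.825, 0.011], [0.005, 0.01, -1.0]]
contact_force: [4.4, -2.4, -12.1]
grip_width: 19.7
t 7.3 tcp jig [-66.3   0.4 158.5] tool axes in jig
 [[-1.    -0.003 -0.005]
 [-0.003  1.     0.01 ]
 [ 0.005  0.01  -1.   ]] F [  4.4  -2.4 -12.1] w 19.7 q [ 0.32  0.38  0.28  1.89 -0.15  0.9   1.64]
rotvec tool [ 0.01  -0.005  0.003]
grasp [-66.2   0.2 177.5] r 182.98654907838082 theta 0.7636103208515308
rows (tool xyz mm): [[-12.4, 0.1, -13.2], [-14.3, 0.1, -11.2], [-15.3, 0.0, -9.7], [-16.2, 0.0, -8.2], [-17.0, -0.0, -6.5], [-17.5, -0.0, -4.8], [-17.9, -0.0, -3.1], [-18.1, -0.1, -1.3], [-18.2, -0.1, 0.5], [-18.0, -0.1, 2.3], [-17.7, -0.1, 4.1]]
```

```bash
python3 -m inch '{"offset":[[-0.0124,0,-0.0132],[-0.0143,0,-0.0112],[-0.0153,0,-0.0097],[-0.0162,0,-0.0082],[-0.017,0,-0.0065],[-0.0175,0,-0.0048],[-0.0179,0,-0.0031],[-0.0181,0,-0.0013],[-0.0182,0,0.0005],[-0.018,0,0.0023],[-0.0177,0,0.0041],[0,0,0]],"rot":[[0.01,0,0],[0,0,0],[0,0,0],[0,0,0],[0,0,0],[0,0,0],[0,0,0],[0,0,0],[0,0,0],[0,0,0],[0,0,0],[0,0,0]],"grip":[-1,-1,-1,-1,-1,-1,-1,-1,-1,-1,-1,-1]}'
python3 leaf.py 1.9 3
```

```text
time: 8.5
tcp_pos: [600.6, -403.0, 209.2]
eef_rot: [[-0.825, 0.565, -0.031], [0.565, 0.825, 0.022], [0.038, 0.001, -0.999]]
contact_force: [0.2, -0.4, -4.2]
grip_width: 19.5
t 8.5 tcp jig [108.4   1.  209.2] tool axes in jig
 [[-0.999 -0.004 -0.038]
 [-0.004  1.     0.   ]
 [ 0.038  0.001 -0.999]] F [ 0.2 -0.4 -4.2] w 19.5 q [ 0.38  0.65  0.28  1.33 -0.18  1.22  1.65]
rotvec tool [ 0.    -0.038  0.004]
grasp [109.1   1.  228.2] r 182.37839875794492 theta 1.8094900322796525
rows (tool xyz mm): [[-5.7, -0.4, -0.4], [-5.4, -0.4, 1.4], [-5.3, -0.4, 1.5]]
```

```bash
python3 -m inch '{"offset":[[-0.0055,0,0],[-0.0055,0,0.0015],[-0.0055,0,0.0015],[0,0,0],[0,0,0],[0,0,-0.04],[0,0,-0.04],[0,0,-0.02],[0.04,0,0]],"rot":[[0,0,0],[0,-0.03,0],[0,0,0],[0,0,0],[0,0,0],[0,0,0],[0,0,0],[0,0,0],[0,0,0]],"grip":[-1,-1,-1,0,0,0,0,0,0]}'
python3 - <<'E'
from j import *
st(); print(bot.sense()["tcp_pos"])
# leaf cloud top cam: angle
c,im,D=look("t2",["leaf_grip"],"top")
P,uv=cloud("t2"); q=(P-J)@RJ
k=(abs(q[:,1])<70)&(q[:,0]>50)&(q[:,0]<150)&(q[:,2]>60)&(q[:,2]<230)
print(k.sum()); 
if k.sum()>20: print(np.polyfit(q[k,2],q[k,0],1))
off([[470,-230,330],[400,0,300],[390,200,260]])
E
```

```text
time: 9.4
tcp_pos: [582.7, -389.8, 303.7]
eef_rot: [[-0.825, 0.564, -0.015], [0.564, 0.825, 0.009], [0.018, -0.001, -1.0]]
contact_force: [-0.1, -0.3, -0.1]
grip_width: 46.0
t 9.4 tcp jig [ 86.1   1.7 303.7] tool axes in jig
 [[-1.    -0.004 -0.018]
 [-0.004  1.    -0.001]
 [ 0.018 -0.001 -1.   ]] F [-0.1 -0.3 -0.1] w 46.0 q [ 0.36  0.53  0.3   1.31 -0.15  1.34  1.63]
[ 582.65246796 -389.83665287  303.67188449]
leaf_grip 0.56 [380. 172.] [ 608.9 -399.6  220.8]
490
[ 0.26336788 51.45486249]
-> [470, -230, 330] [ 0.1753  0.069  -0.0232]
-> [400, 0, 300] [0.1869 0.15   0.0356]
-> [390, 200, 260] [0.1202 0.1592 0.0436]
```

The leaf is standing open at about 1.85 rad. A vertical gripper (190 mm body) would foul the leaf above the nest, so I'll place the blank with the tool leaning about 0.3 rad toward the robot. Next: the blank's pose from the earlier picture, and the transfer.

```bash
cat >> h.py <<'E'
from scipy.spatial.transform import Rotation as Q
def plan(pts,n,rz=0,R=None,p=None):
    """straight line to pts[-1] in n rows, constant rotvec about tool z per row; prints rows"""
    s=bot.sense(); R=np.array(s["eef_rot"]) if R is None else R; p=np.array(s["tcp_pos"]) if p is None else p
    pts=np.array(pts,float); L=np.r_[0,np.cumsum(np.linalg.norm(np.diff(np.vstack([p,pts]),axis=0),axis=1))]
    tt=np.linspace(0,L[-1],n+1); X=np.stack([np.interp(tt,L,np.vstack([p,pts])[:,i]) for i in range(3)],1)
    out=[]
    for i in range(n):
        out.append((R.T@(X[i+1]-X[i])/1000).round(3).tolist()); R=R@Q.from_rotvec([0,0,rz]).as_matrix()
    print("rows",str(out).replace(" ",""),"max",np.linalg.norm(X[1]-X[0]))
E
python3 - <<'E'
from j import *
P,uv=cloud("w1",(0,400))
k=(P[:,2]>18)&(P[:,2]<36)&(abs(P[:,0]-480)<110)&(abs(P[:,1]-300)<60)
B=P[k&(P[:,2]>24)]; T=P[k&(P[:,2]<=24)]
print(len(B),np.median(B[:,2]),cv2.minAreaRect(B[:,:2].astype(np.float32)),len(T),T.mean(0) if len(T) else 0)
if len(T)>5: print(cv2.minAreaRect(T[:,:2].astype(np.float32)))
plan([[480,-240,310],[400,-10,290],[370,220,260]],22,.115)
E
```

```text
2716 27.930064956264175 ((453.4331359863281, 297.0399169921875), (100.36556243896484, 45.10356140136719), 4.665009021759033) 423 [513.37549584 301.64791966  20.93844118]
((470.87115478515625, 298.0238342285156), (135.02288818359375, 44.48851013183594), 4.458899974822998)
rows [[0.027,0.011,-0.001],[0.029,0.008,-0.001],[0.029,0.005,-0.001],[0.03,0.001,-0.001],[0.03,-0.002,-0.001],[0.029,-0.004,-0.0],[0.029,-0.002,0.003],[0.029,-0.005,0.003],[0.028,-0.008,0.003],[0.027,-0.011,0.003],[0.026,-0.014,0.003],[0.024,-0.017,0.003],[0.022,-0.02,0.003],[0.019,-0.022,0.003],[0.021,-0.021,0.004],[0.019,-0.023,0.004],[0.016,-0.025,0.004],[0.013,-0.026,0.004],[0.01,-0.028,0.004],[0.007,-0.029,0.004],[0.003,-0.029,0.004],[-0.0,-0.029,0.004]] max 29.645270745548277
```

```bash
python3 -m inch '{"offset":[[0.027,0.011,-0.001],[0.029,0.008,-0.001],[0.029,0.005,-0.001],[0.03,0.001,-0.001],[0.03,-0.002,-0.001],[0.029,-0.004,0],[0.029,-0.002,0.003],[0.029,-0.005,0.003],[0.028,-0.008,0.003],[0.027,-0.011,0.003],[0.026,-0.014,0.003]],"rot":[[0,0,0.112],[0,0,0.112],[0,0,0.112],[0,0,0.112],[0,0,0.112],[0,0,0.112],[0,0,0.112],[0,0,0.112],[0,0,0.112],[0,0,0.112],[0,0,0.112]],"grip":[0,0,0,0,0,0,0,0,0,0,0]}'
python3 - <<'E'
from j import *
s=bot.sense(); print(s["joint_pos"].round(2)); R=np.array(s["eef_rot"]); b=np.radians(4.66)
Rt=np.array([[np.cos(b),np.sin(b),0],[np.sin(b),-np.cos(b),0],[0,0,-1]]); rotto(Rt); v=Q.from_matrix(R.T@Rt).as_rotvec()
plan([[400,20,290],[390,200,250],[454,297,150]],12,v[2]/12)
E
```

```text
time: 10.6
tcp_pos: [428.6, -90.3, 298.8]
eef_rot: [[0.314, 0.949, -0.021], [0.949, -0.314, 0.016], [0.009, -0.025, -1.0]]
contact_force: [0.1, 0.7, -1.0]
grip_width: 45.7
[-0.17  0.02  0.33  1.97 -0.02  1.18 -0.15]
rotvec tool [-0.027  0.007  1.17 ]
rows [[0.032,-0.02,0.004],[0.029,-0.023,0.004],[0.027,-0.026,0.004],[0.029,-0.023,0.009],[0.027,-0.025,0.009],[0.024,-0.028,0.009],[0.021,-0.03,0.009],[0.019,-0.03,0.01],[0.025,-0.014,0.025],[0.024,-0.016,0.025],[0.022,-0.018,0.025],[0.02,-0.02,0.025]] max 37.691681253830644
```

```bash
python3 -m inch '{"offset":[[0.032,-0.02,0.004],[0.029,-0.023,0.004],[0.027,-0.026,0.004],[0.029,-0.023,0.009],[0.027,-0.025,0.009],[0.024,-0.028,0.009],[0.021,-0.03,0.009],[0.019,-0.03,0.01],[0.025,-0.014,0.025],[0.024,-0.016,0.025],[0.022,-0.018,0.025],[0.02,-0.02,0.025]],"rot":[[-0.013,0.004,0.098],[-0.013,0.003,0.098],[0,0,0.098],[0,0,0.098],[0,0,0.098],[0,0,0.098],[0,0,0.098],[0,0,0.098],[0,0,0.098],[0,0,0.098],[0,0,0.098],[0,0,0.098]],"grip":[0.5,0.5,0.5,0.5,0.5,0.5,0.5,0.5,0.5,0.5,0.5,0.5]}'
cat > bl.py <<'E'
from j import *
import sys
s=bot.sense(); print(s["joint_pos"].round(2)); R=np.array(s["eef_rot"]); b=np.radians(4.66)
Rt=np.array([[np.cos(b),np.sin(b),0],[np.sin(b),-np.cos(b),0],[0,0,-1]]); rotto(Rt); v=Q.from_matrix(R.T@Rt).as_rotvec()
off([[454.4,297.1,4]],R=Rt)
E
python3 bl.py
```

```text
time: 11.8
tcp_pos: [473.0, 315.6, 151.0]
eef_rot: [[0.999, 0.025, 0.025], [0.025, -0.999, 0.023], [0.026, -0.023, -0.999]]
contact_force: [-0.1, -0.1, 0.6]
grip_width: 68.6
[-0.61  0.39 -0.02  1.87  0.01  0.85 -2.19]
rotvec tool [-0.022 -0.026 -0.056]
-> [454.4, 297.1, 4] [-0.02    0.0169  0.147 ]
```

```bash
python3 -m inch '{"offset":[[-0.01,0.008,0.03],[-0.01,0.009,0.03],[0,0,0.03],[0,0,0]],"rot":[[-0.022,-0.026,-0.056],[0,0,0],[0,0,0],[0,0,0]],"grip":[0.5,0.5,0.5,0.5]}'; python3 bl.py
```

```text
time: 12.2
tcp_pos: [455.9, 302.9, 54.0]
eef_rot: [[0.996, 0.084, -0.002], [0.084, -0.996, 0.0], [-0.002, -0.0, -1.0]]
contact_force: [0.1, -0.4, -0.3]
grip_width: 69.1
[-0.61  0.52 -0.03  1.94  0.02  0.68 -2.14]
rotvec tool [-0.     0.002  0.002]
-> [454.4, 297.1, 4] [-0.0019  0.0057  0.05  ]
```

```bash
python3 -m inch '{"offset":[[-0.002,0.006,0.02],[0,0,0.02],[0,0,0.008],[0,0,0]],"rot":[[0,0,0],[0,0,0],[0,0,0],[0,0,0]],"grip":[0.5,0.5,0.5,0.5]}'; python3 bl.py
```

```text
time: 12.6
tcp_pos: [458.1, 299.0, 8.9]
eef_rot: [[0.997, 0.083, 0.003], [0.083, -0.997, 0.004], [0.003, -0.003, -1.0]]
contact_force: [-0.3, -0.9, 0.9]
grip_width: 69.1
[-0.6   0.6  -0.03  1.96  0.03  0.58 -2.14]
rotvec tool [-0.003 -0.003  0.001]
-> [454.4, 297.1, 4] [-0.0038  0.0016  0.0049]
```

```bash
python3 -m inch '{"offset":[[-0.004,0.0016,0.003],[0,0,0],[0,0,0],[0,0,0],[0,0,0],[0,0,0],[0,0,-0.03],[0,0,-0.04],[0,0,-0.04]],"rot":[[0,0,0],[0,0,0],[0,0,0],[0,0,0],[0,0,0],[0,0,0],[0,0,0],[0,0,0],[0,0,0]],"grip":[0.5,0.5,-1,-1,-1,-1,-1,-1,-1]}'; python3 bl.py
python3 - <<'E'
from j import *
c,im,D=look("w5",["blank","tenon_end"])
plan([[400,200,230],[400,-20,250],[430,-210,250]],19,-2.459/24)
E
```

```text
time: 13.5
tcp_pos: [450.9, 294.9, 116.6]
eef_rot: [[0.997, 0.083, -0.004], [0.083, -0.997, -0.001], [-0.004, 0.001, -1.0]]
contact_force: [0.3, 0.6, -1.0]
grip_width: 44.5
[-0.6   0.41 -0.03  1.93  0.02  0.8  -2.13]
rotvec tool [0.001 0.004 0.002]
-> [454.4, 297.1, 4] [ 0.0037 -0.0019  0.1126]
blank 0.68 [315. 220.] [474.7 297.  133.9]
tenon_end 0.94 [319.  87.] [531.  299.7 125.4]
rows [[-0.012,0.018,-0.021],[-0.013,0.016,-0.021],[-0.015,0.015,-0.021],[-0.017,0.013,-0.021],[-0.018,0.011,-0.021],[-0.017,0.021,-0.007],[-0.019,0.023,-0.003],[-0.021,0.021,-0.003],[-0.023,0.019,-0.003],[-0.025,0.016,-0.003],[-0.027,0.013,-0.003],[-0.028,0.011,-0.003],[-0.028,0.009,-0.002],[-0.029,0.009,-0.0],[-0.029,0.006,-0.0],[-0.03,0.003,-0.0],[-0.03,0.0,-0.0],[-0.03,-0.003,-0.0],[-0.029,-0.006,-0.0]] max 30.007369947376276
```

View pics/w5.png

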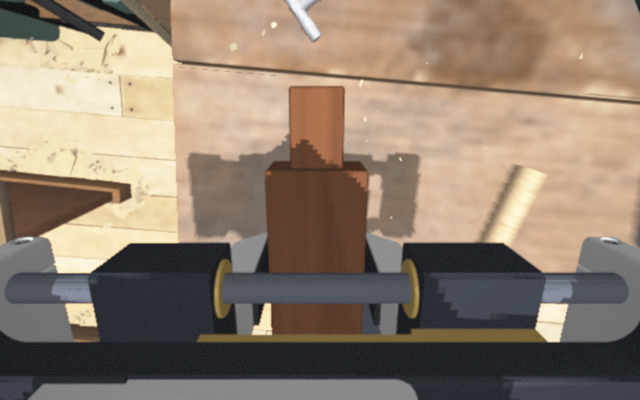

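The blank is held square between the pads, with the tenon forward at (317,87) and clear of everything. The carry follows.

```bash
python3 - <<'E'
from j import *
P,uv=cloud("w5",(0,235)); s=bot.sense(); R=np.array(s["eef_rot"]); q=(P-s["tcp_pos"])@R
k=(abs(q[:,1])<30)&(q[:,2]<10)&(q[:,2]>-40)&(q[:,0]>10)&(q[:,0]<110)
T=q[k&(q[:,0]>60)]; B=q[k&(q[:,0]<48)&(q[:,0]>15)&(abs(q[:,1])<21)&(q[:,2]<-15)]
print("tenon end x",np.percentile(T[:,0],[50,95,99]),"tenon y",np.percentile(T[:,1],[2,98]),"top z",np.median(T[:,2]),"body z",np.median(B[:,2]), len(B))
k2=k&(q[:,2]<-18)&(abs(q[:,1])<22);print("shoulder x",np.percentile(q[k2,0],[95,99]))
print(tw([-60,-16,235]))
plan([[390,200,230],[385,-20,250],tw([-60,-16,235])],22,-.885/22)
E
```

```text
tenon end x [69.01207642 76.7654982  77.58174907] tenon y [-8.9114579  13.97307455] top z -6.573360992186049 body z -15.2476641697538 812Traceback (most recent call last):
  File "<stdin>", line 6, in <module>
    return _quantile_unchecked(
        a, q, axis, out, overwrite_input, method, keepdims, weights)
    return _ureduce(a,
                    func=_quantile_ureduce_func,
    ...<5 lines>...
                    overwrite_input=overwrite_input,
                    method=method)
    r = func(a, **kwargs)
    result = _quantile(arr,
                       quantiles=q,
    ...<2 lines>...
                       out=out,
                       weights=wgt)
    slices_having_nans = np.isnan(arr[-1, ...])
                                  ~~~^^^^^^^^^
IndexError: index -1 is out of bounds for axis 0 with size 0
```

```bash
cat > held.py <<'E'
from j import *
s=bot.sense(); R=np.array(s["eef_rot"]); look("w6",[]); P,uv=cloud("w6",(0,235)); q=(P-s["tcp_pos"])@R
k=(abs(q[:,1])<30)&(q[:,2]<12)&(q[:,2]>-40)&(q[:,0]>10)&(q[:,0]<110)
T=q[k&(q[:,0]>55)]; B=q[k&(q[:,0]<30)&(abs(q[:,1])<21)]
print("vel",abs(s["joint_vel"]).max(),"tenon end x",np.percentile(T[:,0],[50,95,99]),"tenon y",np.percentile(T[:,1],[2,98]),"top z",np.median(T[:,2]),"body z",np.median(B[:,2]), len(B))
E
python3 held.py; python3 - <<'E'
from j import *
plan([[390,200,230],[385,-20,250],tw([-60,-16,235])],22,-.885/22)
E
```

```text
vel 0.052099975947748386 tenon end x [68.41771435 79.52184241 80.73785201] tenon y [-10.6937235   12.16197765] top z -9.618013218416914 body z -17.101233512287102 2643
rows [[-0.014,0.018,-0.022],[-0.014,0.017,-0.022],[-0.015,0.016,-0.022],[-0.016,0.016,-0.022],[-0.016,0.015,-0.022],[-0.01,0.028,-0.005],[-0.011,0.029,-0.003],[-0.012,0.029,-0.003],[-0.013,0.028,-0.003],[-0.014,0.028,-0.003],[-0.015,0.027,-0.003],[-0.016,0.027,-0.003],[-0.012,0.029,0.001],[-0.012,0.029,0.001],[-0.013,0.029,0.001],[-0.014,0.028,0.001],[-0.015,0.027,0.001],[-0.016,0.027,0.001],[-0.017,0.026,0.001],[-0.018,0.025,0.001],[-0.019,0.025,0.001],[-0.02,0.024,0.001]] max 31.405435531242393
```

```bash
python3 -m inch '{"offset":[[-0.014,0.018,-0.022],[-0.014,0.017,-0.022],[-0.015,0.016,-0.022],[-0.016,0.016,-0.022],[-0.016,0.015,-0.022],[-0.01,0.028,-0.005],[-0.011,0.029,-0.003],[-0.012,0.029,-0.003],[-0.013,0.028,-0.003],[-0.014,0.028,-0.003],[-0.015,0.027,-0.003],[-0.016,0.027,-0.003]],"rot":[[0,0,-0.04],[0,0,-0.04],[0,0,-0.04],[0,0,-0.04],[0,0,-0.04],[0,0,-0.04],[0,0,-0.04],[0,0,-0.04],[0,0,-0.04],[0,0,-0.04],[0,0,-0.04],[0,0,-0.04]],"grip":[-1,-1,-1,-1,-1,-1,-1,-1,-1,-1,-1,-1]}'
python3 -m inch '{"offset":[[-0.012,0.029,0.001],[-0.012,0.029,0.001],[-0.013,0.029,0.001],[-0.014,0.028,0.001],[-0.015,0.027,0.001],[-0.016,0.027,0.001],[-0.017,0.026,0.001],[-0.018,0.025,0.001],[-0.019,0.025,0.001],[-0.02,0.024,0.001],[0,0,0]],"rot":[[0,0,-0.04],[0,0,-0.04],[0,0,-0.04],[0,0,-0.04],[0,0,-0.04],[0,0,-0.04],[0,0,-0.04],[0,0,-0.04],[0,0,-0.04],[0,0,-0.04],[0,0,0]],"grip":[-1,-1,-1,-1,-1,-1,-1,-1,-1,-1,-1]}'
cat > nest.py <<'E'
from j import *
import sys
a=float(sys.argv[1]); t=[float(v) for v in sys.argv[2].split(",")]
st(); c,s=np.cos(a),np.sin(a); Rj=np.array([[0,c,s],[1,0,0],[0,s,-c]]); Rt=RJ@Rj; rotto(Rt)
off([tw(t)]); off([tw(t)],R=Rt)
E
python3 nest.py 0.25 -- 2>/dev/null; python3 nest.py 0.25 "-2,-13.7,120"; python3 held.py
```

```text
time: 14.9
tcp_pos: [372.5, -25.8, 236.7]
eef_rot: [[0.829, 0.559, -0.037], [0.558, -0.829, -0.013], [-0.038, -0.01, -0.999]]
contact_force: [1.0, -0.4, -1.0]
grip_width: 44.6
time: 16.0
tcp_pos: [438.5, -341.6, 205.9]
eef_rot: [[0.532, 0.843, -0.074], [0.845, -0.534, -0.009], [-0.047, -0.057, -0.997]]
contact_force: [-0.8, 0.0, -1.6]
grip_width: 44.9
t 16.0 tcp jig [-59.9 -40.5 205.9] tool axes in jig
 [[-0.042  0.998 -0.055]
 [ 0.998  0.039 -0.049]
 [-0.047 -0.057 -0.997]] F [-0.8  0.  -1.6] w 44.9 q [ 0.25  0.38  0.42  1.79 -0.12  1.06  0.14]
rotvec tool [-0.306  0.043  0.047]
-> [ 501.37309083 -352.44018656  120.        ] [0.0284 0.0637 0.0812]
-> [ 501.37309083 -352.44018656  120.        ] [0.0268 0.0348 0.0976]
vel 0.05849486550946036 tenon end x [68.02301793 79.10255273 80.29668393] tenon y [-11.15388786  11.71942315] top z -9.59147217779956 body z -17.088905955290254 2742
```

```bash
python3 -m inch '{"offset":[[0.009,0,0],[0.009,0,0],[0.009,0,0],[0,0.017,0.02],[0,0.018,0.03],[0,0,0.03],[0,0,0]],"rot":[[-0.102,0.014,0.016],[-0.102,0.014,0.016],[-0.102,0.014,0.016],[0,0,0],[0,0,0],[0,0,0],[0,0,0]],"grip":[-1,-1,-1,-1,-1,-1,-1]}'; python3 nest.py 0.25 "-2,-13.7,70"; python3 -c "
from h import *
c,im,D=look('w7',['nest','nest_tenon','tenon_end'])"
```

```text
time: 16.75
tcp_pos: [488.5, -331.5, 121.2]
eef_rot: [[0.568, 0.8, 0.193], [0.823, -0.553, -0.127], [0.006, 0.231, -0.973]]
contact_force: [-0.9, 1.2, -1.7]
grip_width: 44.6
t 16.75 tcp jig [-24.5  -3.8 121.2] tool axes in jig
 [[-0.     0.973  0.231]
 [ 1.    -0.001  0.005]
 [ 0.006  0.231 -0.973]] F [-0.9  1.2 -1.7] w 44.6 q [ 0.25  0.39  0.35  2.03 -0.25  0.53  0.17]
rotvec tool [-0.017 -0.005 -0.001]
-> [ 501.37309083 -352.44018656   70.        ] [-0.0102  0.0101  0.0549]
-> [ 501.37309083 -352.44018656   70.        ] [-0.0099  0.0091  0.0552]
```

View pics/w7.png

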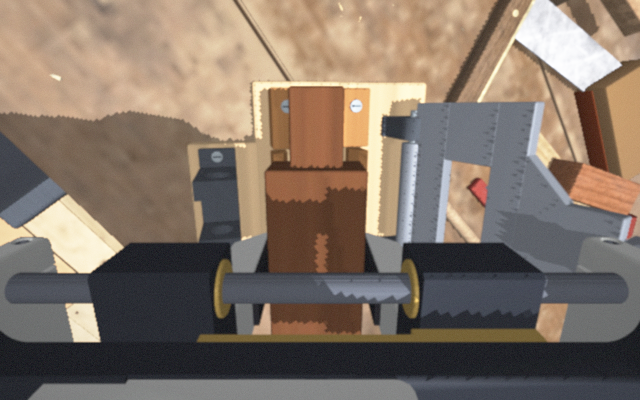

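The blank is over the nest. The tenon (317,125) points between the two cheeks (screws at 285 and 357,105), with the ears at left and the open leaf at right. I'm lowering in steps.

```bash
python3 -m inch '{"offset":[[-0.005,0.005,0.018],[-0.005,0.004,0.018],[0,0,0.018],[0,0,0]],"rot":[[-0.017,-0.005,0],[0,0,0],[0,0,0],[0,0,0]],"grip":[-1,-1,-1,-1]}'; python3 nest.py 0.25 "-2,-13.7,36"
```

```text
time: 17.35
tcp_pos: [508.3, -357.3, 83.7]
eef_rot: [[0.569, 0.792, 0.223], [0.822, -0.549, -0.15], [0.003, 0.269, -0.963]]
contact_force: [-0.9, 0.1, -2.4]
grip_width: 44.7
t 17.35 tcp jig [  6.4 -13.8  83.7] tool axes in jig
 [[ 0.001  0.963  0.269]
 [ 1.    -0.002  0.003]
 [ 0.003  0.269 -0.963]] F [-0.9  0.1 -2.4] w 44.7 q [ 0.32  0.48  0.3   2.   -0.32  0.42  0.24]
rotvec tool [ 0.022 -0.003 -0.002]
-> [ 501.37309083 -352.44018656   36.        ] [-0.0001 -0.0209  0.0437]
-> [ 501.37309083 -352.44018656   36.        ] [ 0.0001 -0.02    0.0441]
```

```bash
python3 -m inch '{"offset":[[0,-0.012,0.006],[0,-0.008,0.012],[0,0,0.008],[0,0,0]],"rot":[[0.02,-0.003,0],[0,0,0],[0,0,0],[0,0,0]],"grip":[-1,-1,-1,-1]}'; python3 nest.py 0.25 "-2,-13.7,36"
```

```text
time: 17.75
tcp_pos: [498.7, -349.9, 57.3]
eef_rot: [[0.569, 0.795, 0.209], [0.822, -0.551, -0.143], [0.001, 0.253, -0.968]]
contact_force: [0.1, -0.2, -1.3]
grip_width: 44.8
t 17.75 tcp jig [ -5.6 -13.2  57.3] tool axes in jig
 [[ 0.002  0.968  0.253]
 [ 1.    -0.002  0.001]
 [ 0.001  0.253 -0.968]] F [ 0.1 -0.2 -1.3] w 44.8 q [ 0.34  0.51  0.27  2.03 -0.34  0.38  0.25]
rotvec tool [ 0.006 -0.001 -0.002]
-> [ 501.37309083 -352.44018656   36.        ] [-0.0006 -0.0019  0.0215]
-> [ 501.37309083 -352.44018656   36.        ] [-0.0005 -0.0018  0.0215]
```

```bash
python3 -m inch '{"offset":[[0,-0.001,0.008],[0,-0.001,0.008],[0,0,0.004],[0,0,0],[0,0,0]],"rot":[[0,0,0],[0,0,0],[0,0,0],[0,0,0],[0,0,0]],"grip":[-1,-1,-1,-1,-1]}'; python3 nest.py 0.25 "-2,-13.7,36"
```

```text
time: 18.25
tcp_pos: [502.8, -352.4, 37.5]
eef_rot: [[0.569, 0.795, 0.21], [0.822, -0.551, -0.144], [0.002, 0.255, -0.967]]
contact_force: [0.6, 0.2, -0.9]
grip_width: 44.8
t 18.25 tcp jig [ -0.9 -12.9  37.5] tool axes in jig
 [[ 0.002  0.967  0.255]
 [ 1.    -0.002  0.001]
 [ 0.002  0.255 -0.967]] F [ 0.6  0.2 -0.9] w 44.8 q [ 0.36  0.55  0.25  2.02 -0.35  0.34  0.27]
rotvec tool [ 0.008 -0.001 -0.002]
-> [ 501.37309083 -352.44018656   36.        ] [-0.0008 -0.0015  0.0011]
-> [ 501.37309083 -352.44018656   36.        ] [-0.0008 -0.0015  0.0011]
```

```bash
python3 -m inch '{"offset":[[-0.0008,-0.001,0.003],[0,0,0],[0,0,0],[0,0,0],[0,0,0],[0,0,-0.015],[0,0,-0.03],[0,0,-0.04],[0,-0.01,-0.04],[0,0,0]],"rot":[[0,0,0],[0,0,0],[0,0,0],[0,0,0],[0,0,0],[0,0,0],[0,0,0],[0,0,0],[0,0,0],[0,0,0]],"grip":[-1,-1,0.25,0.25,0.25,0.25,0.25,0.25,0.25,0.25]}'; python3 nest.py 0.25 "-2,-13.7,160"; python3 -c "
from j import *
c,im,D=look('w8',['nest','blank','nest_tenon','tenon_end'])
P,uv=cloud('w8'); q=(P-J)@RJ
k=(abs(q[:,0])<20)&(q[:,1]>-60)&(q[:,1]<25)&(q[:,2]>30)&(q[:,2]<70); print(k.sum(), np.median(q[k,2]) if k.any() else 0)
if k.sum()>20: print(np.linalg.lstsq(np.c_[q[k,:2],np.ones(k.sum())],q[k,2],rcond=None)[0])
"
```

```text
time: 19.25
tcp_pos: [467.4, -330.0, 156.9]
eef_rot: [[0.57, 0.794, 0.212], [0.821, -0.552, -0.145], [0.002, 0.256, -0.967]]
contact_force: [1.3, -0.6, -0.4]
grip_width: 57.5
t 19.25 tcp jig [-42.7 -14.5 156.9] tool axes in jig
 [[ 0.003  0.967  0.256]
 [ 1.    -0.003  0.001]
 [ 0.002  0.256 -0.967]] F [ 1.3 -0.6 -0.4] w 57.5 q [ 0.21  0.29  0.41  2.07 -0.21  0.55  0.15]
rotvec tool [ 0.009 -0.001 -0.003]
-> [ 501.37309083 -352.44018656  160.        ] [0.001  0.0401 0.0074]
-> [ 501.37309083 -352.44018656  160.        ] [0.0008 0.0402 0.0071]
blank 0.72 [326. 172.] [ 508.9 -335.6   49.3]
nest_tenon 0.83 [326.  92.] [ 550.6 -287.    24.3]
tenon_end 0.98 [326.  92.] [ 550.7 -287.5   24.5]
4484 50.49463441355087
[ 2.04659393e-01 -2.09742189e-04  5.06172636e+01]
```

View pics/w8.png

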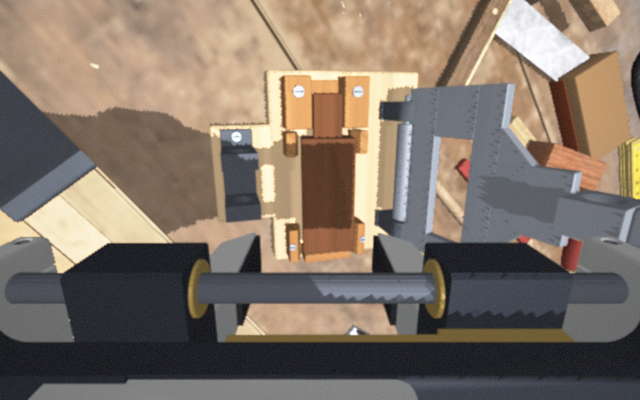

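The blank went in with the tenon between the cheeks (tenon 327,115), but its +x edge is hung up on the lead-in, with a slope of 0.2 across x. I'll turn the shut gripper 90° so its body clears the leaf, and press that edge down.

```bash
python3 - <<'E'
from j import *
rotto(RJ@np.diag([-1,1,-1.]))
E
```

```text
rotvec tool [ 0.197  0.197 -1.564]
```

```bash
python3 -m inch '{"offset":[[0,0,0],[0,0,0],[0,0,0],[0,0,0],[0,0,0],[0,0,0],[0,0,0],[0,0,0],[0,0,0],[0,0,0],[0,0,0],[0,0,0]],"rot":[[0.0164,0.0164,-0.13],[0.0164,0.0164,-0.13],[0.0164,0.0164,-0.13],[0.0164,0.0164,-0.13],[0.0164,0.0164,-0.13],[0.0164,0.0164,-0.13],[0.0164,0.0164,-0.13],[0.0164,0.0164,-0.13],[0.0164,0.0164,-0.13],[0.0164,0.0164,-0.13],[0.0164,0.0164,-0.13],[0.0164,0.0164,-0.13]],"grip":[-1,-1,-1,-1,-1,-1,-1,-1,-1,-1,-1,-1]}'
cat > d.py <<'E'
from j import *
import sys
t=[float(v) for v in sys.argv[1].split(",")]
st(); Rt=RJ@np.diag([-1,1,-1.]); rotto(Rt); off([tw(t)],R=Rt)
E
python3 d.py 14,-16,70
```

```text
time: 20.7
tcp_pos: [458.1, -325.6, 127.4]
eef_rot: [[-0.852, 0.522, -0.04], [0.522, 0.853, 0.02], [0.044, -0.004, -0.999]]
contact_force: [0.5, -0.7, 0.0]
grip_width: 0.3
t 20.7 tcp jig [-52.9 -16.2 127.4] tool axes in jig
 [[-0.998 -0.055 -0.044]
 [-0.055  0.998 -0.006]
 [ 0.044 -0.004 -0.999]] F [ 0.5 -0.7  0. ] w 0.3 q [ 0.54  0.46  0.04  1.83 -0.02  0.9   1.6 ]
rotvec tool [-0.005 -0.044  0.055]
-> [ 513.23595764 -363.42027723   70.        ] [-0.0669  0.0002  0.0574]
```

```bash
python3 -m inch '{"offset":[[-0.03,0.001,0.005],[-0.03,0,0.015],[-0.007,0,0.02],[0,0,0.01],[0,0,0]],"rot":[[-0.005,-0.044,0.055],[0,0,0],[0,0,0],[0,0,0],[0,0,0]],"grip":[-1,-1,-1,-1,-1]}'; python3 d.py 14,-16,46
```

```text
time: 21.2
tcp_pos: [513.9, -359.8, 64.1]
eef_rot: [[-0.824, 0.567, -0.008], [0.567, 0.824, 0.009], [0.012, 0.003, -1.0]]
contact_force: [-0.7, 0.6, 0.4]
grip_width: 0.5
t 21.2 tcp jig [ 12.5 -12.7  64.1] tool axes in jig
 [[-1.    -0.001 -0.012]
 [-0.002  1.     0.003]
 [ 0.012  0.003 -1.   ]] F [-0.7  0.6  0.4] w 0.5 q [ 0.54  0.62  0.04  1.72 -0.04  0.81  1.57]
rotvec tool [ 0.003 -0.012  0.002]
-> [ 513.23595764 -363.42027723   46.        ] [-0.0015 -0.0033  0.0181]
```

```bash
python3 -m inch '{"offset":[[-0.001,0,0.008],[0,0,0.006],[0,0,0.006],[0,0,0.005]],"rot":[[0,-0.01,0],[0,0,0],[0,0,0],[0,0,0]],"grip":[-1,-1,-1,-1]}'; python3 d.py 14,-16,46
```

```text
time: 21.6
tcp_pos: [514.6, -360.6, 46.1]
eef_rot: [[-0.823, 0.567, 0.001], [0.567, 0.823, 0.004], [0.001, 0.004, -1.0]]
contact_force: [-14.9, 10.7, 49.8]
grip_width: 0.4
t 21.6 tcp jig [ 13.5 -12.9  46.1] tool axes in jig
 [[-1.    -0.001 -0.001]
 [-0.001  1.     0.004]
 [ 0.001  0.004 -1.   ]] F [-14.9  10.7  49.8] w 0.4 q [ 0.54  0.64  0.04  1.74 -0.04  0.76  1.57]
rotvec tool [ 0.004 -0.001  0.001]
-> [ 513.23595764 -363.42027723   46.        ] [-0.0005 -0.0031  0.0001]
```

```bash
python3 -m inch '{"offset":[[0,0,-0.03],[0,0,-0.04],[0,0,-0.04],[0,0,-0.04],[0,0,0]],"rot":[[0,0,0],[0,0,0],[0,0,0],[0,0,0],[0,0,0]],"grip":[-1,-1,-1,-1,-1]}'; python3 d.py 14,-16,46;  python3 -c "
from j import *
c,im,D=look('w9',['nest','blank','nest_tenon','tenon_end','leaf_grip'])
P,uv=cloud('w9'); q=(P-J)@RJ
k=(abs(q[:,0])<18)&(q[:,1]>-60)&(q[:,1]<25)&(q[:,2]>40)&(q[:,2]<60); print(k.sum(), np.median(q[k,2]) if k.any() else 0)
if k.sum()>20: print(np.linalg.lstsq(np.c_[q[k,:2],np.ones(k.sum())],q[k,2],rcond=None)[0])
k=(abs(q[:,0])<30)&(q[:,1]>-90)&(q[:,1]<40)&(q[:,2]>42)&(q[:,2]<60); print(cv2.minAreaRect(q[k,:2].astype(np.float32)))
"
```

```text
time: 22.1
tcp_pos: [513.7, -360.6, 205.3]
eef_rot: [[-0.823, 0.567, 0.004], [0.567, 0.823, 0.002], [-0.002, 0.004, -1.0]]
contact_force: [0.2, -0.9, 0.6]
grip_width: 0.6
t 22.1 tcp jig [ 12.8 -13.4 205.3] tool axes in jig
 [[-1.    -0.001  0.002]
 [-0.001  1.     0.004]
 [-0.002  0.004 -1.   ]] F [ 0.2 -0.9  0.6] w 0.6 q [ 0.53  0.44  0.05  1.65 -0.03  1.05  1.56]
rotvec tool [0.004 0.002 0.001]
-> [ 513.23595764 -363.42027723   46.        ] [-0.0012 -0.0026  0.1593]
nest 0.47 [396. 167.] [ 548.1 -288.5   39.1]
blank 0.71 [327. 162.] [ 504.4 -341.5   46.1]
nest_tenon 0.72 [398. 166.] [ 552.6 -285.4   25.1]
tenon_end 0.82 [398. 166.] [ 552.5 -285.    25. ]
3257 45.94179133447108
[ 1.00189084e-03 -7.13844915e-04  4.59319647e+01]
((0.6955089569091797, -17.917617797851562), (45.411582946777344, 100.0924301147461), 0.27981603145599365)
```

View pics/w9.png

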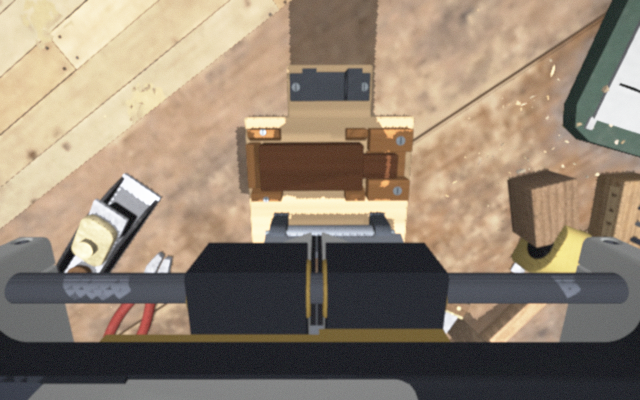

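The blank lies flat: top at z = 46, centre (0.7,−17.9), slope 0. The tenon is in its gap (383,165). Next I find the open leaf's angle and get hold of the handle.

```bash
python3 - <<'E'
from j import *
for cam in ("top","scene"):
    look("l_"+cam,[],cam); P,uv=cloud("l_"+cam); q=(P-J)@RJ
    k=(abs(q[:,1])<60)&(q[:,0]>70)&(q[:,0]<160)&(q[:,2]>75)&(q[:,2]<265)
    z=q[k]; 
    for a in range(80,265,20):
        m=(z[:,2]>a)&(z[:,2]<a+20)
        if m.sum()>3: print(cam,a+10,m.sum(),np.round(np.percentile(z[m,0],[5,50,95]),1),np.round(np.percentile(z[m,1],[5,95]),1))
t=1.87; print(66-184*np.cos(t),51+184*np.sin(t)-19)
E
python3 d.py 120,0,300
```

```text
top 90 4 [71.  76.4 79.3] [-58.1 -50.4]
scene 90 51 [70.9 74.4 81.7] [-58.2  56.8]
scene 110 84 [74.8 79.9 87.3] [-55.   56.9]
scene 130 156 [75.6 83.7 93.1] [-51.2  55.9]
scene 150 76 [80.  89.3 99.4] [-24.5  26.3]
scene 170 42 [ 86.7  92.9 104.8] [-9.3 21.3]
scene 190 29 [ 81.6  90.5 118.3] [-4.1 10.9]
scene 210 22 [ 86.9 100.7 107.2] [-5.3  9.5]
scene 230 6 [105.1 109.8 119. ] [ 5.8 11.1]
120.23572095149603 207.82515910094168
t 22.5 tcp jig [  7.7 -13.3 196.3] tool axes in jig
 [[-1.    -0.001 -0.013]
 [-0.001  1.     0.004]
 [ 0.013  0.004 -1.   ]] F [-0.  -0.5 -0.7] w 0.6 q [ 0.53  0.45  0.05  1.65 -0.03  1.05  1.56]
rotvec tool [ 0.004 -0.013  0.001]
-> [ 609.5684538  -410.45271479  300.        ] [-0.1123  0.0133 -0.1037]
```

```bash
python3 -m inch '{"offset":[[0.004,0.004,-0.035],[0,0.005,-0.035],[0,0.004,-0.035],[-0.038,0,0],[-0.038,0,0],[-0.035,0,0],[0,0,0.01],[0,0,0]],"rot":[[0,-0.01,0],[0,0,0],[0,0,0],[0,0,0],[0,0,0],[0,0,0],[0,0,0],[0,0,0]],"grip":[0,0,0,0,0,0,0,0]}'; python3 d.py 119,0,209
```

```text
time: 23.3
tcp_pos: [605.5, -407.7, 283.9]
eef_rot: [[-0.824, 0.567, -0.012], [0.567, 0.824, 0.013], [0.017, 0.003, -1.0]]
contact_force: [-0.5, 0.2, 0.2]
grip_width: 45.9
t 23.3 tcp jig [115.   -0.  283.9] tool axes in jig
 [[-1.    -0.001 -0.017]
 [-0.001  1.     0.003]
 [ 0.017  0.003 -1.   ]] F [-0.5  0.2  0.2] w 45.9 q [ 0.52  0.59  0.06  1.24 -0.04  1.33  1.55]
rotvec tool [ 0.003 -0.017  0.001]
-> [ 608.74538336 -409.8847755   209.        ] [-0.004   0.      0.0749]
```

```bash
python3 -m inch '{"offset":[[-0.003,0,0.03],[-0.002,0,0.03],[0,0,0.012],[0,0,0],[0,0,0],[0,0,0],[0,0,0],[0,0,0]],"rot":[[0,-0.017,0],[0,0,0],[0,0,0],[0,0,0],[0,0,0],[0,0,0],[0,0,0],[0,0,0]],"grip":[0,0,0,0,-1,-1,-1,-1]}'; python3 leaf.py -0.01 20
```

```text
time: 24.1
tcp_pos: [607.7, -407.8, 213.5]
eef_rot: [[-0.824, 0.567, 0.003], [0.567, 0.824, 0.004], [-0.001, 0.005, -1.0]]
contact_force: [-1.2, -2.8, -4.6]
grip_width: 19.8
t 24.1 tcp jig [117.    1.1 213.5] tool axes in jig
 [[-1.    -0.002  0.001]
 [-0.001  1.     0.005]
 [-0.001  0.005 -1.   ]] F [-1.2 -2.8 -4.6] w 19.8 q [ 0.52  0.63  0.05  1.34 -0.04  1.18  1.55]
rotvec tool [0.005 0.001 0.002]
grasp [116.9   1.1 232.5] r 188.47930229498186 theta 1.8444568669432004
rows (tool xyz mm): [[17.8, -0.0, 0.5], [16.9, -0.0, -2.3], [17.0, -0.0, -0.7], [17.0, -0.0, 0.9], [16.9, -0.0, 2.4], [16.6, -0.0, 4.0], [16.1, -0.1, 5.5], [15.6, -0.1, 7.0], [14.9, -0.1, 8.4], [14.0, -0.1, 9.7], [13.1, -0.1, 11.0], [12.0, -0.1, 12.1], [10.8, -0.1, 13.2], [9.5, -0.1, 14.1], [8.2, -0.1, 15.0], [6.8, -0.1, 15.7], [5.3, -0.1, 16.2], [3.8, -0.1, 16.6], [2.2, -0.1, 16.9], [0.6, -0.1, 17.0]]
```

```bash
sed -i 's/184\*/188*/g' leaf.py; python3 -m inch '{"offset":[[0.0174,0,-0.003],[0.0174,0,-0.0024],[0.0174,0,-0.0007],[0.0174,0,0.0009],[0.0173,0,0.0025],[0.017,0,0.004],[0.0165,0,0.0056],[0.016,0,0.007],[0.0152,0,0.0086],[0.0143,0,0.01]],"rot":[[0,0,0],[0,0,0],[0,0,0],[0,0,0],[0,0,0],[0,0,0],[0,0,0],[0,0,0],[0,0,0],[0,0,0]],"grip":[-1,-1,-1,-1,-1,-1,-1,-1,-1,-1]}'; python3 leaf.py -0.01 10
```

```text
time: 25.1
tcp_pos: [485.0, -324.0, 194.2]
eef_rot: [[-0.824, 0.565, 0.046], [0.564, 0.825, -0.027], [-0.053, 0.003, -0.999]]
contact_force: [-4.7, 3.0, 12.8]
grip_width: 19.7
t 25.1 tcp jig [-31.6   0.5 194.2] tool axes in jig
 [[-0.999 -0.004  0.053]
 [-0.004  1.     0.004]
 [-0.053  0.003 -0.999]] F [-4.7  3.  12.8] w 19.7 q [ 0.51  0.35  0.05  1.82 -0.02  0.92  1.53]
rotvec tool [0.004 0.053 0.004]
grasp [-32.6   0.4 213.2] r 189.80573701557134 theta 1.0243408013454636
rows (tool xyz mm): [[15.8, -0.0, 11.7], [15.5, -0.0, 11.7], [14.2, -0.0, 13.3], [12.8, -0.0, 14.7], [11.2, -0.1, 15.9], [9.5, -0.1, 17.0], [7.7, -0.1, 17.9], [5.8, -0.1, 18.6], [3.8, -0.1, 19.1], [1.8, -0.1, 19.3]]
```

```bash
python3 -m inch '{"offset":[[0.0155,0,0.012],[0.0150,0,0.0125],[0.0135,0,0.0137],[0.0123,0,0.015],[0.0107,0,0.0162],[0.009,0,0.0172],[0.0073,0,0.018],[0.005,0,0.0187],[0.003,0,0.019]],"rot":[[0,0.03,0],[0,0.02,0],[0,0,0],[0,0,0],[0,0,0],[0,0,0],[0,0,0],[0,0,0],[0,0,0]],"grip":[-1,-1,-1,-1,-1,-1,-1,-1,-1]}'; python3 leaf.py -0.01 3
```

```text
time: 26.0
tcp_pos: [410.4, -272.8, 61.6]
eef_rot: [[-0.825, 0.565, 0.015], [0.565, 0.825, -0.005], [-0.015, 0.004, -1.0]]
contact_force: [-3.0, 1.1, 1.0]
grip_width: 19.6
t 26.0 tcp jig [-1.221e+02  1.000e-01  6.160e+01] tool axes in jig
 [[-1.    -0.004  0.015]
 [-0.004  1.     0.004]
 [-0.015  0.004 -1.   ]] F [-3.   1.1  1. ] w 19.6 q [ 0.51  0.43  0.03  2.09 -0.03  0.61  1.53]
rotvec tool [0.004 0.015 0.004]
grasp [-1.224e+02  1.000e-01  8.060e+01] r 190.67175141045954 theta 0.15570455071555664
rows (tool xyz mm): [[-1.1, -0.1, 10.7], [0.9, -0.1, 10.3], [0.3, -0.1, 10.4]]
```

```bash
python3 -m inch '{"offset":[[0,0,0.011],[0,0,0.010],[0,0,0.009],[0,0,0.003]],"rot":[[0,0.015,0],[0,0,0],[0,0,0],[0,0,0]],"grip":[-1,-1,-1,-1]}'; python3 leaf.py -0.01 1
```

```text
time: 26.4
tcp_pos: [407.7, -271.0, 27.8]
eef_rot: [[-0.825, 0.565, -0.005], [0.565, 0.825, 0.008], [0.009, 0.004, -1.0]]
contact_force: [-12.4, 8.2, 42.4]
grip_width: 19.7
t 26.4 tcp jig [-1.253e+02  1.000e-01  2.780e+01] tool axes in jig
 [[-1.    -0.004 -0.009]
 [-0.004  1.     0.004]
 [ 0.009  0.004 -1.   ]] F [-12.4   8.2  42.4] w 19.7 q [ 0.51  0.5   0.03  2.08 -0.03  0.57  1.54]
rotvec tool [ 0.004 -0.009  0.004]
grasp [-1.252e+02  1.000e-01  4.680e+01] r 191.21764088122615 theta -0.02179772209809401
rows (tool xyz mm): [[-3.2, -0.1, -2.3]]
```

```bash
python3 -m inch '{"offset":[[0,0,0],[0,0,0],[0,0,-0.02],[0.01,0,-0.04],[0.01,0,-0.045],[0,0,-0.045]],"rot":[[0,0,0],[0,0,0],[0,0,0],[0,0,0],[0,0,0],[0,0,0]],"grip":[0.1,0.1,0.1,0.1,0.1,0.1]}'
python3 - <<'E'
from j import *
st()
for n in ("w1","w2"):
    P,uv=cloud(n,(0,240)); k=(P[:,2]>8)&(P[:,2]<35)&(abs(P[:,0]-420)<130)&(abs(P[:,1]-5)<70)
    A=P[k]; H=A[A[:,2]>20]; 
    r=cv2.minAreaRect(A[:,:2].astype(np.float32)); rh=cv2.minAreaRect(H[:,:2].astype(np.float32)); print(n,len(A),r,"H",len(H),rh,np.median(H[:,2]))
c,im,D=look("w10",["leaf_grip","bore","lock_pin","pin_mid"])
P,uv=cloud("w10"); q=(P-J)@RJ
k=(q[:,0]>-30)&(q[:,0]<60)&(abs(q[:,1])<60)&(q[:,2]>50)&(q[:,2]<65)
if k.sum()>50: print("leaf plane",np.linalg.lstsq(np.c_[q[k,:2],np.ones(k.sum())],q[k,2],rcond=None)[0],k.sum())
h=(abs(q[:,1])<8)&(q[:,0]<-97)&(q[:,0]>-138)&(q[:,2]>45)&(q[:,2]<75); print("handle z",np.median(q[h,2]) if h.any() else None,h.sum())
E
```

```text
time: 27.0
tcp_pos: [394.0, -262.6, 179.7]
eef_rot: [[-0.825, 0.565, -0.005], [0.565, 0.825, 0.007], [0.008, 0.003, -1.0]]
contact_force: [1.7, -0.6, -1.2]
grip_width: 50.5
t 27.0 tcp jig [-141.4   -0.7  179.7] tool axes in jig
 [[-1.    -0.004 -0.008]
 [-0.004  1.     0.003]
 [ 0.008  0.003 -1.   ]] F [ 1.7 -0.6 -1.2] w 50.5 q [ 0.5   0.22  0.04  2.03 -0.02  0.9   1.52]
w1 529 ((389.4571533203125, -4.761756896972656), (72.2580795288086, 14.157384872436523), 10.124944686889648) H 13 ((388.78814697265625, -4.250470161437988), (44.348751068115234, 4.204899311065674), 15.827851295471191) 20.246066341573112
w2 2419 ((456.1211242675781, 1.299896240234375), (64.1511459350586, 198.8715362548828), 81.5840072631836) H 1284 ((466.7165222167969, 2.587848663330078), (62.44676971435547, 179.0382537841797), 80.12492370605469) 23.50278746950869
leaf_grip 0.82 [316. 214.] [ 409.9 -273.8   57.8]
bore 0.66 [314. 255.] [ 437.8 -295.4   67.1]
bore 0.62 [382. 318.] [ 414.  -246.2  225.1]
lock_pin 0.93 [569.  58.] [431.9  -3.3   4.8]
lock_pin 0.71 [565.  33.] [406.7  -6.2  17. ]
pin_mid 0.76 [566.  36.] [409.6  -7.   17.1]
pin_mid 0.28 [314. 297.] [ 372.2 -249.1  263.1]
leaf plane [3.24496024e-02 6.94451459e-03 5.53920887e+01] 3172
handle z 57.923353209245306 787
```

```bash
python3 - <<'E'
from j import *
P,uv=cloud("w9",(0,330)); q=(P-J)@RJ
k=(q[:,1]<-100)&(q[:,1]>-330)&(q[:,2]>12)&(q[:,2]<90)&(q[:,0]>-150)&(q[:,0]<110); A=q[k]
print("plane",cv2.minAreaRect(A[:,:2].astype(np.float32)),np.percentile(A[:,2],[50,99]),A.min(0),A.max(0))
T=np.vstack([cloud("t2")[0],cloud("w2",(0,235))[0],cloud("w1",(0,235))[0], cloud("l_scene")[0]])
for lo,hi in [(12,40),(40,80),(80,150),(150,260),(260,420)]:
    for y0 in range(-200,200,50):
        k=(T[:,2]>lo)&(T[:,2]<hi)&(T[:,1]>y0)&(T[:,1]<y0+50)&(T[:,0]>480)&(T[:,0]<800)
        if k.sum()>5: print((lo,hi),y0,k.sum(),"min x",np.percentile(T[k,0],[1,5]).round())
P,uv=cloud("w10",(0,235)); k=(P[:,2]>8)&(P[:,2]<32)&(P[:,0]<520)&(abs(P[:,1])<50); A=P[k]
print(len(A),cv2.minAreaRect(A[:,:2].astype(np.float32)),A.min(0),A.max(0)); H=A[A[:,2]>20.5]; print(len(H),cv2.minAreaRect(H[:,:2].astype(np.float32)))
E
```

```text
plane ((79.45967102050781, -245.08322143554688), (46.65245819091797, 111.49591064453125), 52.1046028137207) [45.95624856 55.85088027] [  23.26640936 -297.21555644   12.00638281] [ 109.87317666 -192.4904685    57.67237982]
(12, 40) -200 132 min x [641. 644.]
(12, 40) -150 159 min x [598. 612.]
(12, 40) -100 474 min x [555. 559.]
(12, 40) -50 1828 min x [528. 532.]
(12, 40) 0 2019 min x [481. 486.]
(12, 40) 50 807 min x [587. 595.]
(12, 40) 100 589 min x [480. 482.]
(12, 40) 150 836 min x [641. 643.]
(40, 80) -200 162 min x [641. 647.]
(40, 80) -150 57 min x [656. 692.]
(40, 80) -100 12 min x [706. 708.]
(40, 80) 50 212 min x [697. 700.]
(40, 80) 100 7 min x [723. 724.]
(80, 150) -150 16 min x [748. 757.]
(80, 150) 0 94 min x [661. 664.]
(80, 150) 50 278 min x [678. 683.]
(80, 150) 100 88 min x [712. 716.]
(150, 260) -100 249 min x [563. 569.]
(150, 260) -50 518 min x [548. 553.]
(150, 260) 0 605 min x [554. 563.]
(150, 260) 50 534 min x [601. 624.]
(150, 260) 100 42 min x [712. 715.]
(260, 420) -200 78 min x [617. 620.]
(260, 420) -150 81 min x [632. 636.]
(260, 420) -100 211 min x [599. 601.]
(260, 420) -50 535 min x [566. 569.]
(260, 420) 0 432 min x [553. 556.]
(260, 420) 50 719 min x [588. 599.]
(260, 420) 100 725 min x [643. 655.]
(260, 420) 150 558 min x [728. 734.]
4346 ((432.26336669921875, 1.7559700012207031), (135.50827026367188, 25.44685173034668), 11.313759803771973) [366.74675204 -17.18922615   8.0031594 ] [500.71960086  25.41840145  26.30889705]
2246 ((441.41534423828125, 3.691251754760742), (116.69702911376953, 25.24236488342285), 11.313759803771973)
```

```bash
python3 - <<'E'
from j import *
P,uv=cloud("w10",(0,235)); k=(P[:,2]>6)&(P[:,2]<32)&(P[:,0]<480+40)&(abs(P[:,1])<45); A=P[k]
a=np.radians(11.3); d=np.array([np.cos(a),np.sin(a)]); n=np.array([-d[1],d[0]])
u=A[:,:2]@d; v=A[:,:2]@n
for x in range(360,520,8):
    m=(u>=x)&(u<x+8)
    if m.sum()>3: print(x+4,m.sum(),np.percentile(v[m],[2,98]).round(1),v[m].mean().round(1),np.percentile(A[m,2],[50,90]).round(1))
E
```

```text
364 134 [-89.  -80.7] -86.3 [16.  18.5]
372 190 [-89.  -76.9] -84.5 [17.2 19.3]
380 189 [-89.2 -76.4] -84.5 [17.3 18.9]
388 187 [-89.1 -77.2] -84.6 [17.3 19.1]
396 184 [-89.1 -76.3] -84.5 [17.1 19.1]
404 180 [-89.3 -76.6] -84.8 [17.3 19.1]
412 178 [-89.  -77.1] -84.7 [17.5 19.2]
420 312 [-93.2 -72.4] -84.5 [17.9 22.4]
428 377 [-94.7 -72.2] -86.3 [23.2 24.6]
436 361 [-94.8 -72.1] -86.0 [23.4 24.7]
444 348 [-94.7 -72.3] -86.1 [23.2 24.5]
452 345 [-94.9 -72.3] -86.3 [23.6 24.7]
460 340 [-94.9 -71.9] -86.5 [23.4 24.7]
468 340 [-95.  -71.9] -86.2 [23.2 24.6]
476 331 [-95.  -71.7] -86.3 [23.3 24.6]
484 320 [-95.  -72.3] -86.5 [23.4 24.6]
492 113 [-94.7 -75.1] -87.0 [22.9 24.3]
```

```bash
cat > pin.py <<'E'
from j import *
import sys
a=np.radians(11.3); Rt=np.array([[-np.cos(a),-np.sin(a),0],[-np.sin(a),np.cos(a),0],[0,0,-1.]])
z=float(sys.argv[1]); st(); rotto(Rt); off([[452.7,5.5,z]],R=Rt)
E
python3 pin.py 120; python3 -c "
from j import *
plan([[400,-150,180],[452.7,5.5,130]],11,-.8/11)"
```

```text
t 27.25 tcp jig [-140.    -0.6  178.6] tool axes in jig
 [[-1.    -0.004 -0.006]
 [-0.004  1.     0.004]
 [ 0.006  0.004 -1.   ]] F [ 0.8 -0.1 -0.7] w 50.5 q [ 0.5   0.22  0.04  2.03 -0.02  0.89  1.52]
rotvec tool [ 0.006 -0.004 -0.797]
-> [452.7, 5.5, 120.0] [-0.109   0.2523  0.0586]
rows [[0.014,0.022,-0.0],[0.012,0.023,-0.0],[0.01,0.024,-0.0],[0.009,0.024,-0.0],[0.002,0.025,0.005],[-0.002,0.025,0.008],[-0.004,0.024,0.008],[-0.006,0.024,0.008],[-0.008,0.024,0.008],[-0.009,0.023,0.008],[-0.011,0.022,0.008]] max 25.908993484738474
```

```bash
python3 -m inch '{"offset":[[0.014,0.022,0],[0.012,0.023,0],[0.01,0.024,0],[0.009,0.024,0],[0.002,0.025,0.005],[-0.002,0.025,0.008],[-0.004,0.024,0.008],[-0.006,0.024,0.008],[-0.008,0.024,0.008],[-0.009,0.023,0.008],[-0.011,0.022,0.008],[0,0,0]],"rot":[[0,0,-0.073],[0,0,-0.073],[0,0,-0.073],[0,0,-0.073],[0,0,-0.073],[0,0,-0.073],[0,0,-0.073],[0,0,-0.073],[0,0,-0.073],[0,0,-0.073],[0,0,-0.073],[0,0,0]],"grip":[0,0,0,0,0,0,0,0,0,0,0,0]}'; python3 pin.py 60
```

```text
time: 28.45
tcp_pos: [432.0, 38.9, 112.9]
eef_rot: [[-0.96, -0.278, -0.029], [-0.278, 0.96, 0.015], [0.023, 0.023, -0.999]]
contact_force: [-1.2, -1.4, -0.4]
grip_width: 46.2
t 28.45 tcp jig [-281.4  269.   112.9] tool axes in jig
 [[-0.632 -0.774 -0.032]
 [-0.774  0.633 -0.004]
 [ 0.023  0.023 -0.999]] F [-1.2 -1.4 -0.4] w 46.2 q [ 0.12  0.29 -0.29  2.15  0.09  0.74  1.62]
rotvec tool [ 0.022 -0.024  0.085]
-> [452.7, 5.5, 60.0] [-0.0137 -0.0368  0.0529]
```

```bash
python3 -m inch '{"offset":[[-0.007,-0.018,0.015],[-0.007,-0.018,0.015],[0,0,0.015],[0,0,0]],"rot":[[0.022,-0.024,0.085],[0,0,0],[0,0,0],[0,0,0]],"grip":[0,0,0,0]}'; python3 pin.py 3; python3 - <<'E'
from j import *
look("w11",[]); P,uv=cloud("w11",(0,330)); k=(P[:,2]>6)&(P[:,2]<32)&(P[:,0]<520)&(abs(P[:,1]-0)<40); A=P[k]
a=np.radians(11.3); d=np.array([np.cos(a),np.sin(a)]); n=np.array([-d[1],d[0]]); u=A[:,:2]@d; v=A[:,:2]@n
for x in range(340,510,10):
    m=(u>=x)&(u<x+10)
    if m.sum()>3: print(x+5,m.sum(),np.percentile(v[m],[2,98]).round(1),np.percentile(A[m,2],[50]).round(1))
E
```

```text
time: 28.85
tcp_pos: [448.6, 12.1, 63.4]
eef_rot: [[-0.978, -0.206, -0.007], [-0.206, 0.978, 0.0], [0.007, 0.002, -1.0]]
contact_force: [-0.3, 0.7, -0.3]
grip_width: 46.1
t 28.85 tcp jig [-252.4  256.4   63.4] tool axes in jig
 [[-0.688 -0.726 -0.006]
 [-0.726  0.688 -0.004]
 [ 0.007  0.002 -1.   ]] F [-0.3  0.7 -0.3] w 46.1 q [ 0.12  0.39 -0.24  2.16  0.15  0.61  1.55]
rotvec tool [ 0.002 -0.007  0.011]
-> [452.7, 5.5, 3.0] [-0.0027 -0.0073  0.0604]
345 138 [-85.4 -77.6] [15.1]
355 345 [-87.2 -75.8] [16.6]
365 409 [-88.2 -75.1] [17.8]
375 404 [-88.3 -74.9] [17.7]
385 383 [-88.3 -74.8] [17.8]
395 362 [-88.4 -75.3] [17.6]
405 352 [-88.4 -75.2] [17.8]
415 344 [-88.4 -75. ] [17.8]
425 675 [-93.  -70.6] [23.]
435 583 [-93.7 -70.5] [23.7]
445 566 [-93.8 -70.3] [23.8]
455 530 [-93.3 -70.7] [23.8]
465 502 [-93.3 -70.6] [23.8]
475 242 [-93.5 -70.4] [23.7]
```

```bash
sed -i 's/452.7,5.5/451.5,6.6/' pin.py; python3 -m inch '{"offset":[[-0.001,-0.006,0.02],[0,0,0.02],[0,0,0.015],[0,0,0]],"rot":[[0,-0.007,0.011],[0,0,0],[0,0,0],[0,0,0]],"grip":[0,0,0,0]}'; python3 pin.py 3
```

```text
time: 29.3
tcp_pos: [451.9, 8.1, 10.4]
eef_rot: [[-0.98, -0.199, 0.004], [-0.199, 0.98, 0.002], [-0.004, 0.002, -1.0]]
contact_force: [-0.1, 0.1, -0.6]
grip_width: 45.8
t 29.3 tcp jig [-247.5  255.    10.4] tool axes in jig
 [[-0.693 -0.721  0.002]
 [-0.721  0.693  0.004]
 [-0.004  0.002 -1.   ]] F [-0.1  0.1 -0.6] w 45.8 q [ 0.09  0.49 -0.2   2.18  0.2   0.48  1.51]
rotvec tool [0.002 0.004 0.003]
-> [451.5, 6.6, 3.0] [ 0.0007 -0.0014  0.0074]
```

```bash
python3 -m inch '{"offset":[[0,-0.001,0.006],[0,0,0.001],[0,0,0],[0,0,0],[0,0,0],[0,0,0],[0,0,-0.02],[0,0,-0.03],[0,0,-0.03],[0,0,-0.02],[0,0,0]],"rot":[[0,0,0],[0,0,0],[0,0,0],[0,0,0],[0,0,0],[0,0,0],[0,0,0],[0,0,0],[0,0,0],[0,0,0],[0,0,0]],"grip":[0,0,-1,-1,-1,-1,-1,-1,-1,-1,-1]}'; python3 pin.py 3; cat > hp.py <<'E'
from j import *
s=bot.sense(); R=np.array(s["eef_rot"]); look("hp",[]); P,uv=cloud("hp",(0,330)); q=(P-s["tcp_pos"])@R
k=(abs(q[:,1])<18)&(q[:,2]<25)&(q[:,2]>-40)&(abs(q[:,0])<120)&(abs(q[:,0])>12); A=q[k]
for x in range(-110,115,10):
    m=(A[:,0]>=x)&(A[:,0]<x+10)
    if m.sum()>4: print(x+5,m.sum(),"y",np.percentile(A[m,1],[2,98]).round(1),"z top",np.percentile(A[m,2],[5,50]).round(1))
print("vel",abs(s["joint_vel"]).max().round(3), "nose x",np.percentile(A[A[:,0]>40,0],[98,100]) if (A[:,0]>40).any() else None)
E
python3 hp.py
```

```text
time: 30.4
tcp_pos: [449.9, 7.5, 107.8]
eef_rot: [[-0.98, -0.201, 0.001], [-0.201, 0.98, 0.003], [-0.002, 0.002, -1.0]]
contact_force: [1.0, 1.2, -3.6]
grip_width: 23.5
t 30.4 tcp jig [-248.8  253.3  107.8] tool axes in jig
 [[-0.692 -0.722 -0.   ]
 [-0.722  0.692  0.003]
 [-0.002  0.002 -1.   ]] F [ 1.   1.2 -3.6] w 23.5 q [ 0.16  0.3  -0.26  2.14  0.11  0.71  1.59]
rotvec tool [0.002 0.002 0.005]
-> [451.5, 6.6, 3.0] [-0.0014 -0.0012  0.1048]
-35 263 y [-12.1  11. ] z top [-18.  -17.2]
-25 878 y [-12.  11.] z top [-18.2 -17.3]
-15 123 y [-11.1  10.2] z top [-18.3 -17.5]
15 853 y [-11.7  10.7] z top [-18.7 -17.7]
25 1203 y [-11.4  10.6] z top [-18.2 -13.6]
35 628 y [-7.2  6.3] z top [-13.3 -11.8]
45 679 y [-7.1  6.6] z top [-13.4 -11.8]
55 704 y [-7.   6.5] z top [-13.5 -11.9]
65 734 y [-6.8  6.4] z top [-13.6 -12.1]
75 792 y [-6.7  6.7] z top [-13.7 -12. ]
85 811 y [-6.6  6.5] z top [-13.8 -12.1]
95 615 y [-5.2  5.1] z top [-12.2 -10.6]
105 102 y [-3.6  3.4] z top [-10.9  -9.6]
vel 0.025 nose x [100.26908275 102.52566243]
```

```bash
python3 -c "
from j import *
print(tw([-80,-160,140]))
plan([[435,-80,160],[400,-250,160],tw([-80,-160,140])],22,2.375/22)"
```

```text
[ 354.08407774 -428.55612854  140.        ]
rows [[0.006,-0.017,-0.011],[0.005,-0.017,-0.011],[0.003,-0.018,-0.011],[0.001,-0.018,-0.011],[-0.001,-0.018,-0.01],[-0.003,-0.021,-0.0],[-0.005,-0.02,-0.0],[-0.007,-0.02,-0.0],[-0.009,-0.019,-0.0],[-0.011,-0.018,-0.0],[-0.013,-0.016,-0.0],[-0.015,-0.015,-0.0],[-0.016,-0.013,-0.0],[-0.017,-0.012,0.002],[-0.018,-0.01,0.002],[-0.019,-0.008,0.002],[-0.02,-0.006,0.002],[-0.021,-0.004,0.002],[-0.021,-0.002,0.002],[-0.021,0.001,0.002],[-0.021,0.003,0.002],[-0.02,0.005,0.002]] max 21.020986656841675
```

```bash
python3 -m inch '{"offset":[[0.006,-0.017,-0.011],[0.005,-0.017,-0.011],[0.003,-0.018,-0.011],[0.001,-0.018,-0.011],[-0.001,-0.018,-0.01],[-0.003,-0.021,0],[-0.005,-0.02,0],[-0.007,-0.02,0],[-0.009,-0.019,0],[-0.011,-0.018,0],[-0.013,-0.016,0]],"rot":[[0,0,0.108],[0,0,0.108],[0,0,0.108],[0,0,0.108],[0,0,0.108],[0,0,0.108],[0,0,0.108],[0,0,0.108],[0,0,0.108],[0,0,0.108],[0,0,0.108]],"grip":[-1,-1,-1,-1,-1,-1,-1,-1,-1,-1,-1]}'
python3 -m inch '{"offset":[[-0.015,-0.015,0],[-0.016,-0.013,0],[-0.017,-0.012,0.002],[-0.018,-0.01,0.002],[-0.019,-0.008,0.002],[-0.02,-0.006,0.002],[-0.021,-0.004,0.002],[-0.021,-0.002,0.002],[-0.021,0.001,0.002],[-0.021,0.003,0.002],[-0.02,0.005,0.002],[0,0,0]],"rot":[[0,0,0.108],[0,0,0.108],[0,0,0.108],[0,0,0.108],[0,0,0.108],[0,0,0.108],[0,0,0.108],[0,0,0.108],[0,0,0.108],[0,0,0.108],[0,0,0.108],[0,0,0]],"grip":[-1,-1,-1,-1,-1,-1,-1,-1,-1,-1,-1,-1]}'
python3 nest.py 0 "-74.7,-150,100"; python3 hp.py | tail -8
```

```text
time: 31.55
tcp_pos: [390.2, -206.6, 143.9]
eef_rot: [[-0.518, 0.855, -0.029], [0.855, 0.519, 0.007], [0.022, -0.021, -1.0]]
contact_force: [-0.8, -1.2, -2.3]
grip_width: 23.7
time: 32.75
tcp_pos: [301.6, -429.8, 102.3]
eef_rot: [[0.643, 0.763, -0.068], [0.766, -0.643, 0.018], [-0.03, -0.063, -0.998]]
contact_force: [0.5, 0.4, -4.0]
grip_width: 23.5
t 32.75 tcp jig [-122.5 -190.9  102.3] tool axes in jig
 [[ 0.094  0.993 -0.066]
 [ 0.995 -0.096 -0.024]
 [-0.03  -0.063 -0.998]] F [ 0.5  0.4 -4. ] w 23.5 q [ 0.56  0.47  0.4   1.94 -0.18  0.83  0.35]
rotvec tool [-0.065  0.027 -0.095]
-> [ 364.12574402 -423.3355023   100.        ] [ 0.0453  0.0437 -0.0018]
-> [ 364.12574402 -423.3355023   100.        ] [0.0409 0.0478 0.0023]
45 669 y [-6.1  7.1] z top [-13.4 -11.9]
55 703 y [-6.   7.4] z top [-13.4 -11.9]
65 733 y [-5.9  7.3] z top [-13.6 -12. ]
75 806 y [-5.8  7.5] z top [-13.6 -12. ]
85 809 y [-5.7  7.4] z top [-13.5 -11.9]
95 593 y [-4.3  5.6] z top [-12.3 -10.3]
105 67 y [-2.6  4.4] z top [-10.7  -9.4]
vel 0.037 nose x [ 99.50846879 101.55863225]
```

```bash
python3 -m inch '{"offset":[[0,0.016,0],[0.013,0.016,0],[0.014,0.016,0],[0.014,0,0],[0,0,0]],"rot":[[-0.032,0.013,-0.047],[-0.032,0.013,-0.047],[0,0,0],[0,0,0],[0,0,0]],"grip":[-1,-1,-1,-1,-1]}';python3 nest.py 0 "-75,-142,45"
```

```text
time: 33.3
tcp_pos: [365.3, -414.9, 93.7]
eef_rot: [[0.557, 0.83, -0.01], [0.83, -0.557, 0.012], [0.004, -0.014, -1.0]]
contact_force: [-0.1, 0.5, -3.0]
grip_width: 23.9
t 33.3 tcp jig [ -78.5 -142.4   93.7] tool axes in jig
 [[-0.013  1.    -0.014]
 [ 1.     0.013  0.004]
 [ 0.004 -0.014 -1.   ]] F [-0.1  0.5 -3. ] w 23.9 q [ 0.54  0.49  0.33  1.91 -0.22  0.79  0.4 ]
rotvec tool [-0.014 -0.004  0.013]
-> [ 368.4223372  -416.58055692   45.        ] [0.0001 0.0042 0.0487]
-> [ 368.4223372  -416.58055692   45.        ] [0.0004 0.0035 0.0487]
```

```bash
python3 -m inch '{"offset":[[-0.002,0.0035,0.015],[0,0,0.015],[0,0,0.012],[0,0,0],[0,0,0]],"rot":[[-0.014,-0.004,0.013],[0,0,0],[0,0,0],[0,0,0],[0,0,0]],"grip":[-1,-1,-1,-1,-1]}';python3 nest.py 0 "-75,-138,45"; cp h.py /dev/null; python3 hp.py; python3 - <<'E'
from j import *
P,uv=cloud("hp",(0,330)); q=(P-J)@RJ
# held shank in jig frame, ears
k=(q[:,1]>-105)&(q[:,1]<-40)&(abs(q[:,0]+75)<12)&(q[:,2]>45)&(q[:,2]<75)
for y in range(-105,-35,10):
    m=k&(q[:,1]>=y)&(q[:,1]<y+10)
    if m.sum()>4: print("shank",y+5,m.sum(),"x",np.percentile(q[m,0],[2,98]).mean().round(1),"ztop",np.percentile(q[m,2],95).round(1))
for s in (-19,19):
    e=(q[:,2]>64)&(q[:,2]<75)&(abs(q[:,1]-s)<5)&(abs(q[:,0]+75)<30)
    if e.sum()>10: print("ear",s,e.sum(),np.percentile(q[e,0],[2,98]).round(1),np.median(q[e,2]).round(1))
h=(q[:,0]<-95)&(q[:,0]>-150)&(abs(q[:,1])<25)&(q[:,2]>50)&(q[:,2]<65)
if h.sum()>10: print("handle y",np.percentile(q[h,1],[2,98]),"z",np.median(q[h,2]))
E
```

```text
time: 33.8
tcp_pos: [366.9, -415.5, 48.7]
eef_rot: [[0.565, 0.825, -0.004], [0.825, -0.565, 0.002], [-0.001, -0.005, -1.0]]
contact_force: [0.3, -0.7, -3.4]
grip_width: 24.0
t 33.8 tcp jig [ -76.9 -141.9   48.7] tool axes in jig
 [[-0.004  1.    -0.005]
 [ 1.     0.004 -0.001]
 [-0.001 -0.005 -1.   ]] F [ 0.3 -0.7 -3.4] w 24.0 q [ 0.55  0.56  0.31  1.93 -0.25  0.69  0.42]
rotvec tool [-0.005  0.001  0.004]
-> [ 370.69409436 -413.28827513   45.        ] [0.0039 0.0019 0.0037]
-> [ 370.69409436 -413.28827513   45.        ] [0.0039 0.0019 0.0037]
-35 341 y [-11.6  12. ] z top [-18.2 -17.2]
-25 875 y [-11.4  11.5] z top [-18.2 -17.2]
-15 54 y [-10.    9.7] z top [-18.7 -17.6]
15 854 y [-10.8  11.6] z top [-18.6 -17.6]
25 1159 y [-10.6  11.3] z top [-18.  -12.8]
35 632 y [-6.3  7.1] z top [-13.3 -11.7]
45 666 y [-6.2  7. ] z top [-13.4 -11.8]
55 704 y [-6.1  7.3] z top [-13.4 -11.9]
65 736 y [-6.   7.2] z top [-13.6 -12. ]
75 805 y [-6.3  7.4] z top [-13.6 -11.9]
85 815 y [-5.8  7. ] z top [-13.6 -11.9]
95 593 y [-4.4  5.6] z top [-12.2 -10.3]
105 214 y [-9.1 14.5] z top [-10.3  24.2]
115 816 y [-9.9 14.9] z top [ 6.2 15.9]
vel 0.015 nose x [116.67995344 117.05651775]
shank -100 654 x -76.6 ztop 62.0
shank -90 693 x -76.4 ztop 62.1
shank -80 740 x -76.5 ztop 62.1
shank -70 762 x -76.5 ztop 62.2
shank -60 843 x -76.6 ztop 62.3
shank -50 669 x -76.5 ztop 61.3
shank -40 222 x -76.4 ztop 59.6
```

```bash
python3 -m inch '{"offset":[[0,0.0016,0.0035],[0.004,0,0],[0,0,0],[0,0,0]],"rot":[[-0.005,0.001,0.004],[0,0,0],[0,0,0],[0,0,0]],"grip":[-1,-1,-1,-1]}'; cat > ins.py <<'E'
from j import *
import sys
s,R=st(); look("ins",[]); P,uv=cloud("ins",(0,330)); q=(P-J)@RJ
y0=tojig(s["tcp_pos"])[1]
k=(q[:,1]>y0+32)&(q[:,1]<-28)&(abs(q[:,0]+75)<11)&(q[:,2]>45)&(q[:,2]<70)
if k.sum()>20: print("shank x",np.percentile(q[k,0],[2,98]).mean().round(1),"ztop",np.percentile(q[k,2],95).round(1), k.sum())
for t in (-19,19):
    e=(q[:,2]>64)&(q[:,2]<75)&(abs(q[:,1]-t)<5)&(abs(q[:,0]+75)<30)
    if e.sum()>10: print("ear",t,e.sum(),np.percentile(q[e,0],[2,98]).round(1),np.percentile(q[e,0],[2,98]).mean(),np.median(q[e,2]).round(1))
e=(q[:,2]>64)&(q[:,2]<75)&(abs(q[:,0]+75)<10)&(abs(q[:,1])<30)
if e.sum()>10: print("ear y",np.percentile(q[e,1],[1,99]))
E
python3 ins.py
```

```text
time: 34.25
tcp_pos: [371.0, -414.1, 46.4]
eef_rot: [[0.569, 0.822, 0.002], [0.822, -0.569, -0.001], [0.0, 0.003, -1.0]]
contact_force: [0.4, 0.6, -3.6]
grip_width: 24.0
t 34.25 tcp jig [ -74.3 -138.5   46.4] tool axes in jig
 [[ 0.001  1.     0.003]
 [ 1.    -0.001  0.   ]
 [ 0.     0.003 -1.   ]] F [ 0.4  0.6 -3.6] w 24.0 q [ 0.55  0.56  0.31  1.94 -0.26  0.68  0.41]
shank x -73.7 ztop 59.9 4898
```

```bash
python3 -m inch '{"offset":[[0,-0.001,0.0012],[0.008,0,0],[0.008,0,0],[0.004,0,0],[0,0,0]],"rot":[[0,0,0],[0,0,0],[0,0,0],[0,0,0],[0,0,0]],"grip":[-1,-1,-1,-1,-1]}'; python3 ins.py
```

```text
time: 34.8
tcp_pos: [383.2, -395.1, 45.4]
eef_rot: [[0.569, 0.823, 0.003], [0.823, -0.569, -0.001], [0.001, 0.003, -1.0]]
contact_force: [-0.4, -0.8, -2.9]
grip_width: 23.5
t 34.8 tcp jig [ -75.  -115.9   45.4] tool axes in jig
 [[ 0.001  1.     0.003]
 [ 1.    -0.001  0.001]
 [ 0.001  0.003 -1.   ]] F [-0.4 -0.8 -2.9] w 23.5 q [ 0.51  0.56  0.3   1.95 -0.26  0.67  0.37]
shank x -74.5 ztop 59.1 4086
ear -19 2082 [-87.5 -62.6] -75.02593529741853 68.9
ear y [-25.48949435  -6.5581651 ]
```

```bash
python3 -m inch '{"offset":[[0.008,-0.0005,0.0004],[0.008,0,0],[0.008,0,0],[0.004,0,0],[0,0,0]],"rot":[[0,0.003,0],[0,0,0],[0,0,0],[0,0,0],[0,0,0]],"grip":[-1,-1,-1,-1,-1]}'; python3 ins.py
```

```text
time: 35.35
tcp_pos: [400.1, -369.8, 45.1]
eef_rot: [[0.568, 0.823, 0.005], [0.823, -0.568, 0.001], [0.004, 0.003, -1.0]]
contact_force: [0.9, -0.7, -2.8]
grip_width: 23.8
t 35.35 tcp jig [-75.5 -85.5  45.1] tool axes in jig
 [[ 0.001  1.     0.003]
 [ 1.    -0.001  0.004]
 [ 0.004  0.003 -1.   ]] F [ 0.9 -0.7 -2.8] w 23.8 q [ 0.46  0.55  0.3   1.96 -0.26  0.66  0.32]
shank x -75.0 ztop 58.7 1700
ear -19 1739 [-87.5 -62.5] -75.01359034528615 68.9
ear 19 2085 [-87.6 -62.7] -75.13391642209751 68.9
ear y [-24.82961147  23.06038667]
```

Nose is through the lug with no side force. On to the shoulder.

```bash
python3 -m inch '{"offset":[[0.008,0,0],[0.008,0.0003,0],[0.008,0,0],[0.003,0,0],[0,0,0]],"rot":[[0,-0.004,0],[0,0,0],[0,0,0],[0,0,0],[0,0,0]],"grip":[-1,-1,-1,-1,-1]}'; python3 ins.py
```

```text
time: 35.9
tcp_pos: [416.9, -346.3, 45.2]
eef_rot: [[0.569, 0.822, 0.003], [0.822, -0.569, -0.003], [-0.001, 0.004, -1.0]]
contact_force: [0.5, -0.5, -2.9]
grip_width: 23.5
t 35.9 tcp jig [-75.1 -56.6  45.2] tool axes in jig
 [[ 0.001  1.     0.004]
 [ 1.    -0.001 -0.001]
 [-0.001  0.004 -1.   ]] F [ 0.5 -0.5 -2.9] w 23.5 q [ 0.4   0.55  0.3   1.97 -0.26  0.66  0.26]
ear -19 1459 [-87.4 -62.5] -74.95976061090718 68.9
ear 19 1818 [-87.6 -62.7] -75.12104415718778 68.9
ear y [-25.0310692   24.13114861]
```

```bash
python3 -m inch '{"offset":[[0.003,0,0],[0.003,0,0],[0.003,0,0],[0,0,0]],"rot":[[0,0,0],[0,0,0],[0,0,0],[0,0,0]],"grip":[-1,-1,-1,-1]}'; python3 ins.py
```

```text
time: 36.35
tcp_pos: [421.2, -340.0, 45.3]
eef_rot: [[0.571, 0.821, 0.002], [0.821, -0.571, -0.004], [-0.002, 0.004, -1.0]]
contact_force: [-0.6, -0.6, -2.6]
grip_width: 23.9
t 36.35 tcp jig [-75.1 -49.   45.3] tool axes in jig
 [[ 0.003  1.     0.004]
 [ 1.    -0.003 -0.002]
 [-0.002  0.004 -1.   ]] F [-0.6 -0.6 -2.6] w 23.9 q [ 0.38  0.55  0.31  1.97 -0.26  0.66  0.24]
ear -19 1383 [-87.5 -62.6] -75.06189422852218 68.9
ear 19 1737 [-87.6 -62.6] -75.11934112179924 68.9
ear y [-25.06784207  24.06450909]
```

```bash
python3 -m inch '{"offset":[[0.003,0,0],[0.003,0,0],[0.001,0,0]],"rot":[[0,0,0],[0,0,0],[0,0,0]],"grip":[-1,-1,-1]}'; python3 - <<'E'
from j import *
look("ins2",[]); s,R=st(); P,uv=cloud("ins2",(0,330)); q=(P-J)@RJ
k=(abs(q[:,0]+75)<9)&(q[:,1]<-20)&(q[:,1]>-60)&(q[:,2]>52)
for y in range(-60,-20,3):
    m=k&(q[:,1]>=y)&(q[:,1]<y+3)
    if m.sum()>4: print(y+1.5,m.sum(),np.median(q[m,2]).round(1))
k=(q[:,1]>26)&(q[:,1]<90)&(abs(q[:,0]+75)<8)&(q[:,2]>45)&(q[:,2]<65); print("nose far y",np.percentile(q[k,1],[50,98,100]) if k.any() else None)
E
```

```text
time: 36.7
tcp_pos: [421.0, -340.0, 45.4]
eef_rot: [[0.575, 0.818, -0.001], [0.818, -0.575, -0.01], [-0.009, 0.005, -1.0]]
contact_force: [0.2, -1.0, -2.6]
grip_width: 23.7
t 36.75 tcp jig [-75.2 -49.   45.4] tool axes in jig
 [[ 0.008  1.     0.005]
 [ 1.    -0.008 -0.009]
 [-0.009  0.005 -1.   ]] F [-2.4 -2.4 -2.6] w 23.6 q [ 0.37  0.54  0.31  1.97 -0.25  0.65  0.23]
-52.5 46 62.7
-49.5 221 63.1
-46.5 228 63.0
-43.5 226 63.1
-40.5 233 63.1
-37.5 239 63.0
-34.5 235 63.1
-31.5 260 63.0
-28.5 192 63.0
-25.5 267 69.6
-22.5 936 128.1
-19.5 391 127.9
nose far y [37.32066354 51.56453482 52.50186639]
```

```bash
python3 -m inch '{"offset":[[0,0,0],[0,0,0],[0,0,-0.02],[0,0,-0.04],[0,0,-0.04],[0,0,-0.04],[0,0,0],[0,0,0]],"rot":[[0,0,0],[0,0,0],[0,0,0],[0,0,0],[0,0,0],[0,0,0],[0,0,0],[0,0,0]],"grip":[-0.3,-0.3,-0.3,-0.3,-0.3,-0.3,-0.3,-0.3]}'; python3 - <<'E'
from j import *
c,im,D=look("fin",["lock_pin","pin_mid"]); s,R=st(); P,uv=cloud("fin",(0,330)); q=(P-J)@RJ
h=(q[:,1]<-28)&(q[:,1]>-100)&(abs(q[:,0]+75)<20)&(q[:,2]>55)&(q[:,2]<72)
print("pin handle",cv2.minAreaRect(q[h,:2].astype(np.float32)),np.percentile(q[h,1],[1,99]),np.median(q[h,2]))
n=(q[:,1]>27)&(q[:,1]<70)&(abs(q[:,0]+75)<10)&(q[:,2]>48)&(q[:,2]<65); print("nose",np.percentile(q[n,1],[99,100]),np.median(q[n,0]))
k=(q[:,0]>-30)&(q[:,0]<60)&(abs(q[:,1])<60)&(q[:,2]>50)&(q[:,2]<65); print("leaf",np.linalg.lstsq(np.c_[q[k,:2],np.ones(k.sum())],q[k,2],rcond=None)[0],k.sum())
h=(abs(q[:,1])<8)&(q[:,0]<-97)&(q[:,0]>-138)&(q[:,2]>45)&(q[:,2]<75); print("handle z",np.median(q[h,2]) if h.any() else None)
E
```

```text
time: 37.55
tcp_pos: [426.2, -334.9, 192.3]
eef_rot: [[0.571, 0.821, 0.005], [0.821, -0.571, -0.007], [-0.003, 0.008, -1.0]]
contact_force: [-0.4, 1.1, -0.4]
grip_width: 32.1
lock_pin 0.57 [312. 169.] [ 435.1 -318.4   69. ]
pin_mid 0.94 [315. 144.] [ 449.1 -302.9   67. ]
t 37.7 tcp jig [-74.6 -42.5 190.7] tool axes in jig
 [[ 0.004  1.     0.005]
 [ 1.    -0.004 -0.004]
 [-0.004  0.005 -1.   ]] F [-0.6  0.   1. ] w 32.0 q [ 0.3   0.33  0.39  1.89 -0.15  0.95  0.14]
pin handle ((-74.77236938476562, -61.837646484375), (67.77584075927734, 23.664077758789062), 89.35333251953125) [-94.68589308 -28.5923542 ] 58.53019939834769
nose [50.83809669 50.89007054] -74.77294407119997
leaf [2.09744304e-03 6.86370672e-03 5.51133677e+01] 10620
handle z 57.88190585615794
```

View pics/fin.png

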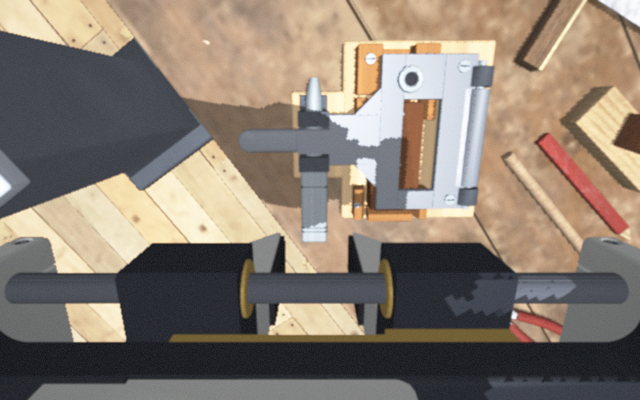

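The leaf lies level. The pin runs through both ears: nose at (314,90), square handle (314,210) against the ear. The gripper is clear, so I'm handing in.

```bash
python3 -c "
from workcell import bot
print(bot.hand_in())"
```

```text
the job is handed in; nothing more can be done
None
```

The jig is ready and handed in: the blank is seated with its tenon in the gap, the leaf is shut over it, and the pin is home through both ears and the lug. The last reading before hand-in was 37.7 s of the 72 s, and the hand-in gave no verdict.

**How it went**
- I swung the leaf back to about 1.85 rad, placed the blank, shut the leaf and pushed the pin in from the right (−y) side. That side kept the wrist camera clear of the drill press at pick-up, and the block plane there was well out of the way.
- On release the blank hung on the sloped lead-in, tilted about 0.2 rad. I pressed it down with the shut fingers (about 50 N) until it lay flat.

**Last checks**
- **Blank:** before the leaf closed, its top was level at 46 mm, and its body was within about 1 mm of its place with the tenon between the cheeks.
- **Leaf:** level, with the handle at the same height as when it was first shut.
- **Pin:** the back of the square handle is at y ≈ −95 mm, which puts its shoulder against the ear. Its tip reads 51–52.5 mm, against 53 mm expected. The handle seemed to droop slightly after release, within the bore's play (about 0.06 rad by my estimate).
- **Gripper:** clear of everything, with wrist force near zero.

**Not confirmed**
- The wrist force stayed low when the shoulder met the ear. I judged the pin home from the tool stopping and from the depth readings, not from force.
- I did not re-measure the bystanders. None were touched on purpose, and no unexpected contact showed in the forces.

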